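Fit a printed gear on the keyed shaft of an inclined gearmotor

TASK

Pull the red protective cap off the gearmotor's shaft and put it in the blue tray. Then fit the off-white printed gear, hub upwards, on the bare shaft: turn it until its keyway drops over the key, let it go fully home against the shoulder and let go of it. Leave the other things on the bench where they are.

Things in the scene. Friction and masses are not known exactly. Their poses are not given: they have to be found in the camera images.
- stand: Blue welded stand fixed to the bench; origin at bench level under the middle of its 180 mm square plate, which slopes 30 deg, low edge at its -x side (roughly towards the robot). A grey worm gearmotor is bolted under the plate, its motor out to +y; its flange (90 mm across, four screw heads 5 mm high) lies on the plate and the steel shaft points up through it, square to the plate.
- shaft_seat (a point): Centre of the shaft's shoulder (top of a 37 mm steel collar, 6 mm above the flange, 14 mm above the plate), where the gear must sit. z: up along the shaft, which leans 30 deg from vertical; x: square to the shaft, towards the middle of the key. Shaft 24 mm thick, 60 mm long above the shoulder. The gearbox is self-locking, so the shaft does not turn.
- shaft_tip (a point): Centre of the shaft's end face, 60 mm above the shoulder along the shaft; same axes as shaft_seat. The end has a 2.5 mm chamfer. The brass key is 8 mm wide, stands 4 mm proud of the shaft and runs from 2 to 46 mm above the shoulder, so the last 14 mm of the shaft are plain.
- cap_mid (a point): Centre (half-way up, on the axis) of the red plastic cap that covers shaft and key at the start: a ribbed cylinder 46 mm thick and 74 mm long, flat closed outer end, open below; z axis along it to the closed end. It sits loosely on the flange, its lower rim 6 mm below the shoulder, and is free once drawn 70 mm along the shaft. Mass about 60 g.
- gear_mid (a point): Centre (half-way up, on the axis) of the off-white printed spur gear, lying flat with its hub up. 110 mm across the teeth, 48 mm high: rim 16 mm high, web inside it (82 mm across) 12 mm high, round hub 44 mm thick from there to the top. z: up along the bore; x: from the axis to the middle of the keyway. Fully home, this point is 24 mm above the shoulder. Mass about 220 g.
- gear_top (a point): Centre of the upper face of the gear's hub, 24 mm above gear_mid, same axes. Here the bore opens: 25.8 mm wide, right through, with a keyway 10.5 mm wide and 4.9 mm deep all along it. While the gear rests unaligned on the end of the key, this point is 94 mm above the shoulder; fully home, 48 mm.
- tray_in (a point): Centre of the inner floor of the blue open tray, 150 mm (x) by 120 mm (y) outside, 40 mm high, walls and floor 4 mm; this point is 4 mm above the bench. Loose.
- blue_gear: Bystander, leave alone: a blue printed spur gear, 90 mm across, 34 mm high, plain 12 mm bore and no keyway. It is one of the three things whose places are swapped (gear, tray, blue gear). Origin at the centre of its underside.
- impeller: Bystander, leave alone: a grey printed impeller, 80 mm across, 50 mm high. Origin at the centre of its underside.
- bearing: Bystander, leave alone: a steel ball bearing lying flat, 52 mm across, 15 mm high. Origin at the centre of its underside.
- calipers: Bystander, leave alone: digital calipers lying flat, 160 mm long (along its x), 12 mm high. Origin at the centre of its underside.
- tin: Bystander, leave alone: a round metal tin, 72 mm across, 70 mm high. Origin at the centre of its underside.
Not all that is in view belongs to the job. What is shaped like the part that bears gear_mid but green or yellow is not meant. Of the things shaped like the part that bears cap_mid, the red one is meant.

How it is judged:
On the way, in this order (a step that is already met when the one before it is completed fails the run):
1. the cap lies in the blue tray, let go (x of cap_mid in the frame of tray_in between -0.07 and 0.07 m and y of cap_mid in the frame of tray_in between -0.055 and 0.055 m and z of cap_mid in the frame of tray_in between 0 and 0.065 m and contact force between the fingers and cap below 0.1 N), for 0.2 s.
2. the gear is fully home on the shaft with its keyway over the key (z of gear_mid in the frame of shaft_seat between 0.021 and 0.0265 m and x of gear_mid in the frame of shaft_seat between -0.0025 and 0.0025 m and y of gear_mid in the frame of shaft_seat between -0.0025 and 0.0025 m and angle between the z axis of gear_mid and the z axis of shaft_seat, either way round below 0.06 rad and angle between the x axis of gear_mid and the x axis of shaft_seat, either way round below 0.15 rad and z of gear_top in the frame of shaft_seat above 0.045 m), for 0.2 s.
At the end, for the whole second after the job is handed in: The red cap lies in the blue tray, and the gear sits home on the shaft: hub up, its underside within 2.5 mm of the shoulder, square to the shaft within 3 deg, keyway over the key; both are let go and at rest (all of step 1 and all of step 2 and contact force between the fingers and gear below 0.1 N and linear speed of each of gear, cap below 0.02 m/s); the robot touches nothing.
It fails at once if another thing on the bench is pushed more than 30 mm or tipped over (distance of any of blue_gear, impeller, bearing, calipers, tin from where it was at the start of the episode above 0.03 m or angle between any of blue_gear, impeller, bearing, calipers, tin's own z axis and vertical above 0.5 rad).
It also fails if it takes over 58 s, if anything falls off the work surface, if the arm or the gripper's body presses on something with over 40 N, if the wrist force passes 120 N, or if a joint passes its speed limit or range.

ROBOT

A 7-joint arm with a two-finger parallel gripper is mounted at the origin on the work surface. World frame = base frame: x ahead of the robot, y to its left, z up, the work surface at z = 0. Lengths are in m, angles in rad, forces in N, time in s.
With the tool pointing down it reaches from about 0.375 to 0.925 m from the base axis. Payload 3.1 kg.
Tool frame: the origin (TCP) lies midway between the tips of the shut fingers; the grasp point (between the pads) lies 19 mm behind it; z points along the fingers, x is the direction in which the jaws open and shut, and the axes are right-handed (so a half turn about z gives the same grasp; the last joint's range is limited). The gripper opens to 85 mm and grips with 20 to 120 N. Pads are 22 mm wide; open, the fingers measure 114 mm over their backs; the gripper's body (76 mm by 85 mm) begins 54 mm behind the grasp point. The pads swing forward as they close: fully open they stand 13 mm farther back than shut.
Start: joints at [-1.376, 0.383, 0.044, 1.598, -0.018, 1.161, -0.05], TCP at [0.188, 0.622, 0.231] pointing down, gripper open.
Joint ranges: [-2.61, 2.61], [-0.41, 2.15], [-1.48, 1.57], [0, 2.5], [-1.57, 4.71], [0.05, 1.97], [-2.85, 2.85]. Speed limits (rad/s): [2.79, 2.79, 3.14, 3.14, 3.14, 3.14, 3.14].

INTERFACE

Orientations are given as a unit quaternion [w, x, y, z].
In Python, from plant import get_state, vision, r gives the robot as it stands.
- The arm moves only by the tool drive_tool, never from a script. Its argument "rows" is a list of rows, each an object with "offset": the shift along the tool's x, y, z in m, a list of three; "yaw": the turn about the tool's z in degrees. A call has exactly 8 rows; each row is the pose to reach, as a shift and turn from the pose commanded when the call began, along the tool's axes at that moment; what a row does not reach only later rows make up. A row lasts 1/12 s, in which the tool goes at most 41.7 mm and 7.16 degrees, less where a joint would pass 70% of its speed; a pose out of reach is approached as far as the arm can. A call with a gripper value outside its range is refused whole. "fingers" is the gripper's target within -1 to 1 (shut at 1, half-way at 0, fully open at -1), set as the call begins (left out, the last holds). The fingers move at their own pace and stop on an object; "newtons" is the grip in N (left out, the last holds). Time passes only in rows, so rows that repeat a pose let the fingers close, or fill a call up. It gives the time, the measured TCP pose, the force and the opening at its end, in the units of the state.
- get_state(): the state, without advancing time (a new reading comes with each control period).
- vision.grab_frame(name): name is "side" or "top" or "wrist"; returns a dict with "color" (384x512x3 uint8, red, green, blue), "K" (3x3 intrinsics, pixels), "pose" (4x4, takes a point from camera to world coordinates); the wrist camera has in their place "T_tool_cam" (4x4, takes a point from camera to tool coordinates, whose origin is the TCP and whose axes are the tool frame's). Camera axes: x right, y down, z forward; pixel columns grow to the right and rows downward; lengths in m; the calibration is good to about 2 mm. A picture is of the moment at which its call begins: read the wrist's pose just before it. There is no depth.
- r.sign_off(): hands the job in, once; it reports no verdict.
The state is a dict: "t": time; "joint_positions": joint angles; "qd": joint speeds; "tau": joint torques, N m; "tool_pos": TCP position; "orientation": TCP orientation; "force": force on the tool from outside, world axes, zero at the start; "ft_torque": the same for the moment, N m; "grip_width": finger opening in m.
Only numpy, scipy, OpenCV 4.12 (cv2) and the standard library are available. Lean on these libraries where they do the work, as an engineer would, in place of code of your own. Each camera call takes 0.05 s, during which the arm holds its last target.

## Working session

There is one attempt and no reset: what is moved stays moved. The work goes in short steps, Python scripts to look and compute and a tool call to move; the robot and the scene stay as the last step left them, time stands still between calls to the robot, and variables do not carry over. Pictures are saved under pics/ and viewed, and the job is handed in when it is done.

Besides the shell and the picture viewer there is one more tool, called after ">>>" by a JSON object that holds its "method" and its "body". drive_tool: Moves the arm, as the interface text tells. Its arguments: {"type":"object","properties":{"rows":{"type":"array"},"fingers":{"type":"number"},"newtons":{"type":"number"}},"required":["rows"]}

```bash
ls; mkdir -p pics; python3 - <<'E'
from plant import get_state, vision, r
import cv2, numpy as np, pickle
print(get_state())
for n in ["side","top","wrist"]:
    f=vision.grab_frame(n); cv2.imwrite(f"pics/{n}0.png",cv2.resize(f["color"][:,:,::-1],None,fx=1.5,fy=1.5,interpolation=cv2.INTER_CUBIC))
    pickle.dump(f,open(f"pics/{n}0.pkl","wb"))
    print(n,f["K"].round(1).tolist(),(f["pose"] if "pose" in f else f["T_tool_cam"]).round(4).tolist())
E
```

```text
pics
{'t': 0.0, 'joint_positions': array([-1.37576171,  0.38385833,  0.04379874,  1.59958977, -0.01791092,
        1.16122041, -0.04991591]), 'qd': array([1.56006055e-04, 5.80406607e-04, 1.87519988e-03, 4.04198620e-04,
       1.84680924e-04, 1.77813153e-03, 6.82056446e-05]), 'tau': array([-3.49959109e-04, -4.33453596e+01,  1.02426656e+00, -2.49520272e+01,
        1.04304927e-02,  1.12239245e-02, -3.60254013e-07]), 'tool_pos': array([0.1873392 , 0.62141587, 0.22986424]), 'orientation': array([ 0.0008485 ,  0.80267584,  0.59641403, -0.00103973]), 'force': array([ 0.00834589, -0.26899533,  0.76722853]), 'ft_torque': array([-0.03593793,  0.04194746, -0.00709805]), 'grip_width': 0.08529365606504326}
side [[357.7, 0.0, 257.1], [0.0, 357.7, 190.5], [0.0, 0.0, 1.0]] [[0.9287, -0.2024, 0.3106, 0.2664], [-0.3707, -0.4948, 0.786, -0.7106], [-0.0054, -0.8451, -0.5345, 0.6383], [0.0, 0.0, 0.0, 1.0]]
top [[354.2, 0.0, 255.1], [0.0, 354.2, 188.0], [0.0, 0.0, 1.0]] [[0.0279, -0.9878, 0.1529, 0.4018], [-0.9993, -0.0316, -0.0214, 0.0524], [0.026, -0.1522, -0.988, 1.0719], [0.0, 0.0, 0.0, 1.0]]
wrist [[300.2, 0.0, 264.1], [0.0, 300.2, 187.6], [0.0, 0.0, 1.0]] [[1.0, -0.0005, 0.0005, -0.0007], [0.0003, 0.9464, 0.323, -0.0826], [-0.0006, -0.323, 0.9464, -0.1415], [0.0, 0.0, 0.0, 1.0]]
```

View pics/top0.png

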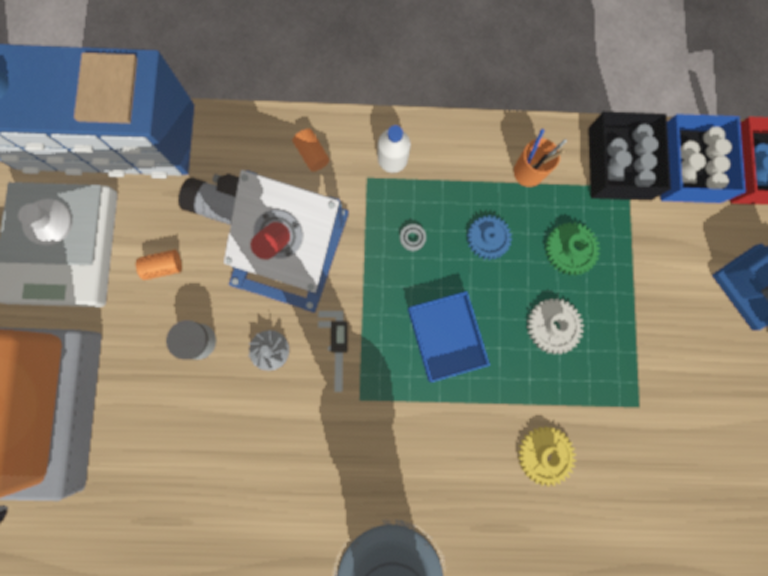

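View pics/side0.png

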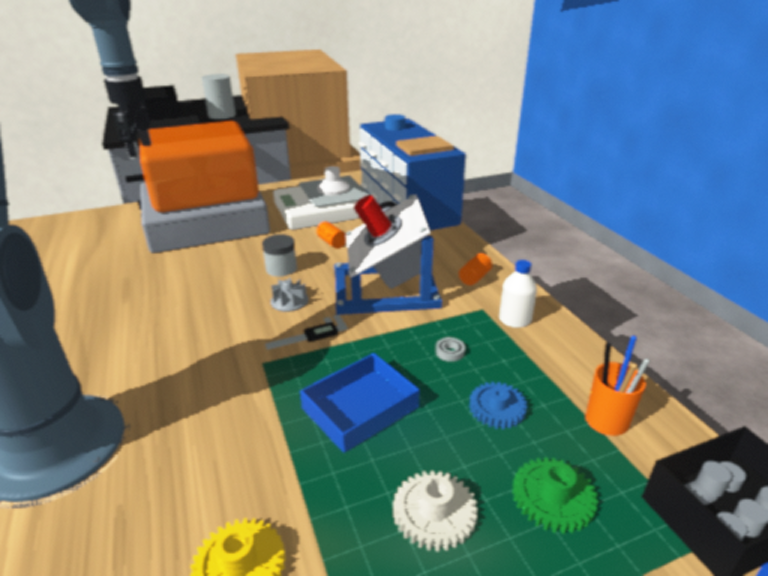

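View pics/wrist0.png

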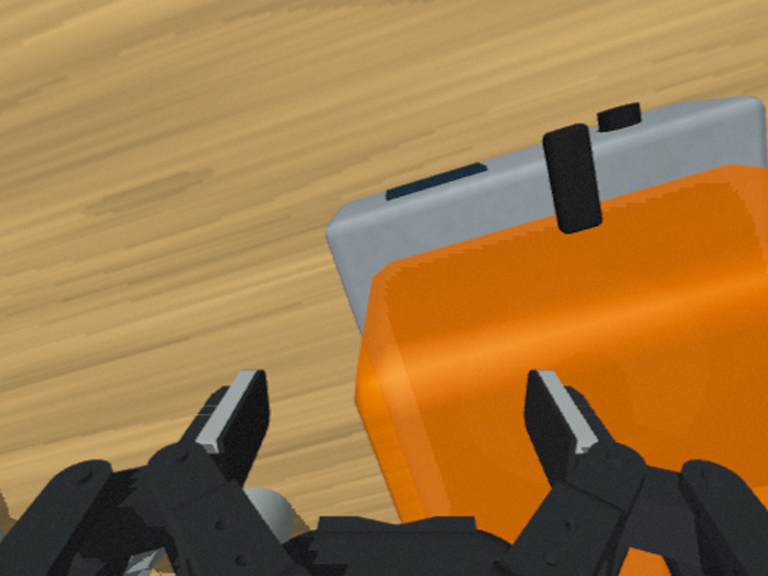

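```bash
cat > h.py <<'E'
import numpy as np, cv2, pickle
from scipy.spatial.transform import Rotation as R
def Rq(q): return R.from_quat([q[1],q[2],q[3],q[0]]).as_matrix()
def grab(name,tag):
    from plant import get_state, vision
    s=get_state(); f=vision.grab_frame(name); f=dict(f)
    if name=="wrist":
        T=np.eye(4);T[:3,:3]=Rq(s["orientation"]);T[:3,3]=s["tool_pos"]
        f["pose"]=T@f["T_tool_cam"]; f["state"]=s
    pickle.dump(f,open(f"pics/{tag}.pkl","wb")); return f
def load(tag): return pickle.load(open(f"pics/{tag}.pkl","rb"))
def crop(f,x0,y0,x1,y1,s,out):
    c=f["color"][y0:y1,x0:x1,::-1]; cv2.imwrite(f"pics/{out}.png",cv2.resize(c,None,fx=s,fy=s,interpolation=cv2.INTER_CUBIC))
def ray(f,u,v):
    d=np.linalg.inv(f["K"])@[u,v,1.]; d=f["pose"][:3,:3]@d; return f["pose"][:3,3],d/np.linalg.norm(d)
def onz(f,u,v,z):
    o,d=ray(f,u,v); return o+d*(z-o[2])/d[2]
def tri(obs):
    A=np.zeros((3,3));b=np.zeros(3)
    for f,u,v in obs:
        o,d=ray(f,u,v);P=np.eye(3)-np.outer(d,d);A+=P;b+=P@o
    p=np.linalg.solve(A,b); return p,[np.linalg.norm((np.eye(3)-np.outer(ray(*k)[1],ray(*k)[1]))@(p-ray(*k)[0])) for k in obs]
def proj(f,p):
    p=np.atleast_2d(p); c=(p-f["pose"][:3,3])@f["pose"][:3,:3]; q=c@f["K"].T; return q[:,:2]/q[:,2:]
E
python3 - <<'E'
from h import *
t=load("top0");s=load("side0")
crop(t,140,100,250,220,6.5,"ts"); crop(s,210,120,310,220,6,"ss")
crop(t,265,180,395,260,6,"tg"); crop(s,190,230,330,370,5,"sg")
for n,u,v,z in [("tray",448,335,.004),("gear",555,325,.02),("blue",489,237,0),("bearing",413,237,0),("imp",268,350,.0),("tin",190,340,.07),("cap",270,240,.2)]:
    print(n,onz(t,u/1.5,v/1.5,z).round(3))
E
```

```text
tray [ 0.464 -0.105  0.004]
gear [ 0.489 -0.317  0.02 ]
blue [ 0.67  -0.189  0.   ]
bearing [ 0.664 -0.031  0.   ]
imp [0.424 0.254 0.   ]
tin [0.436 0.386 0.07 ]
cap [0.602 0.224 0.2  ]
```

View pics/ts.png

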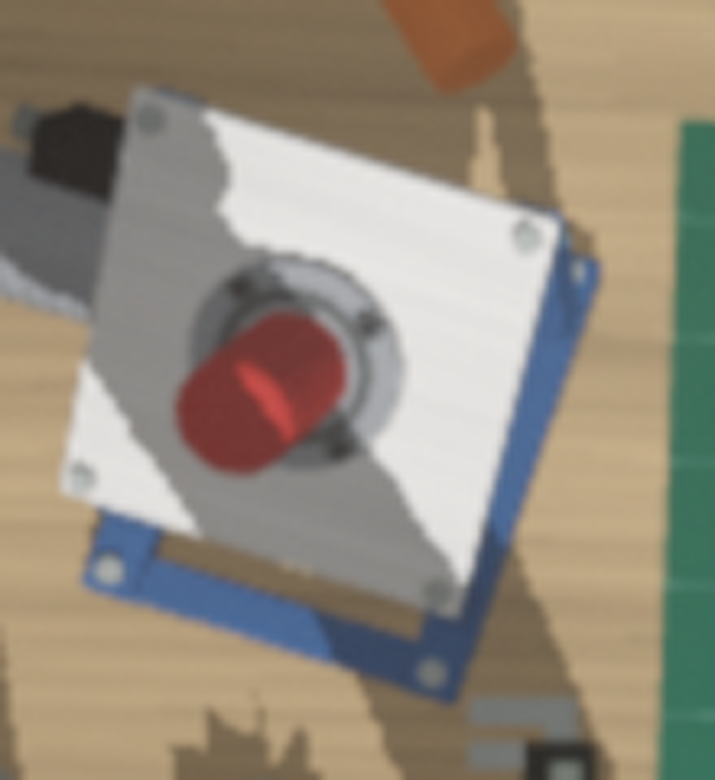

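View pics/ss.png

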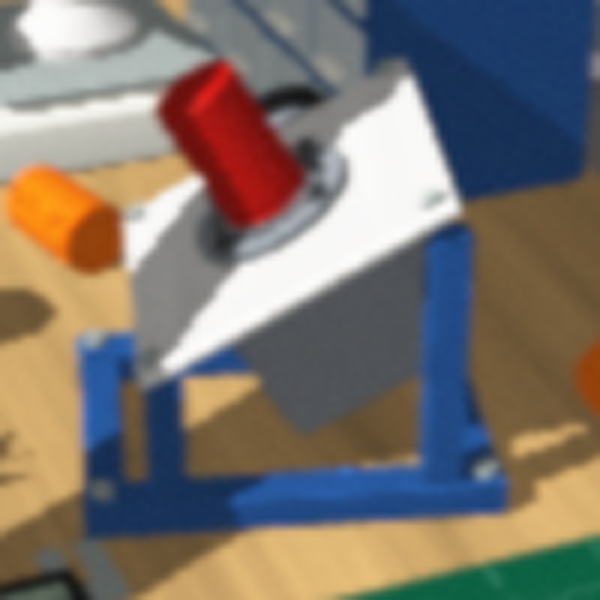

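View pics/tg.png

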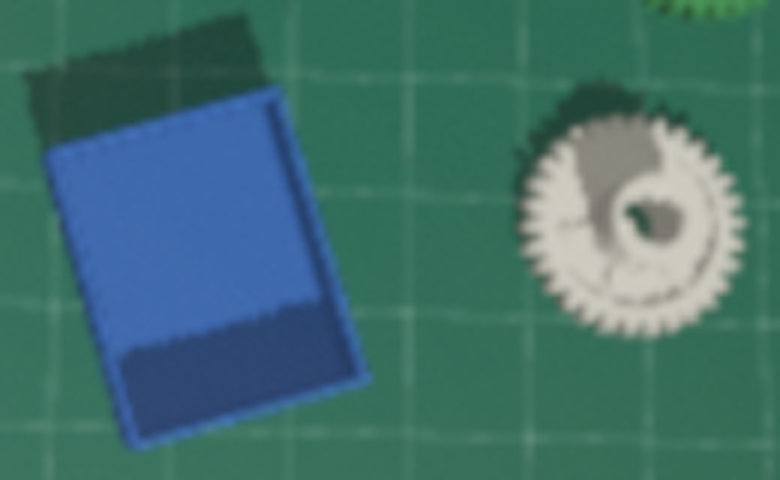

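View pics/sg.png

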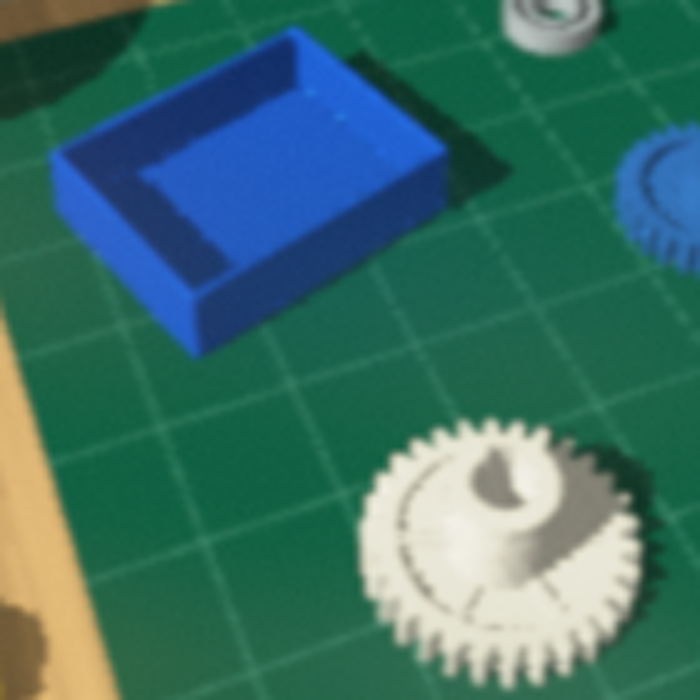

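```bash
python3 - <<'E'
from h import *
from scipy.optimize import least_squares
t=load("top0");s=load("side0")
T=np.array([(135,88),(562,215),(455,615),(62,490)])/6.5+[140,100]
S=np.array([(405,62),(463,212),(147,388),(125,228)])/6+[210,120]
for a,b in zip(T,S): print(*tri([(t,*a),(s,*b)]))
# model: plate top centre c, yaw ; corners local
def corners(p):
    Rm=R.from_euler("z",p[3]).as_matrix()@R.from_euler("y",-np.pi/6).as_matrix()
    L=np.array([(1,1,0),(1,-1,0),(-1,-1,0),(-1,1,0)])*.09
    return p[:3]+L@Rm.T,Rm
# plate slopes: low edge -x => normal leans to -x: R_y(-30)
def res(p):
    c,_=corners(p); return np.r_[(proj(t,c)-T).ravel(),(proj(s,c)-S).ravel()]
q=least_squares(res,[.6,.2,.15,-.3]);print(q.x,np.degrees(q.x[3]),q.fun.reshape(-1,2).round(1).tolist())
c,Rm=corners(q.x); n=Rm[:,2]
print("n",n,"seat",q.x[:3]+n*.014,"tip",q.x[:3]+n*.074,"capmid",q.x[:3]+n*.045)
a=q.x[:3]
for f,tag,o,sc in((t,"ts",(140,100),6.5),(s,"ss",(210,120),6)):
    im=cv2.imread(f"pics/{tag}.png")
    for h in(.008,.082):
        th=np.linspace(0,2*np.pi,40); P=a+n*h+.023*(np.outer(np.cos(th),Rm[:,0])+np.outer(np.sin(th),Rm[:,1]))
        cv2.polylines(im,[((proj(f,P)-o)*sc+sc/2).astype(int)],True,(0,255,0),1)
    cv2.polylines(im,[((proj(f,c)-o)*sc+sc/2).astype(int)],True,(0,255,0),1)
    cv2.imwrite(f"pics/{tag}m.png",im)
np.save("stand.npy",np.r_[q.x])
E
```

```text
[0.73180505 0.28561458 0.17689846] [np.float64(0.001672466722075769), np.float64(0.0016724667220756326)]
[0.68413884 0.11183951 0.17574878] [np.float64(0.0005368604051396939), np.float64(0.0005368604051398366)]
[0.53426775 0.15606061 0.08677021] [np.float64(0.0027123589365427624), np.float64(0.0027123589365428353)]
[0.58179278 0.3290217  0.08431467] [np.float64(0.000637292250140282), np.float64(0.0006372922501404103)]
[ 0.63288209  0.22057246  0.13100963 -0.2722975 ] -15.601497597400838 [[0.0, -0.6], [-0.4, -0.1], [0.7, -0.6], [0.2, -0.4], [-0.5, 0.3], [-0.5, -0.2], [-1.0, 0.6], [-0.1, -0.3]]
n [-0.48157777  0.1344725   0.8660254 ] seat [0.62614    0.22245507 0.14313399] tip [0.59724534 0.23052342 0.19509551] capmid [0.61121109 0.22662372 0.16998078]
```

```bash
python3 -c "
import cv2,numpy as np
a=cv2.imread('pics/tsm.png');b=cv2.imread('pics/ssm.png')
a=cv2.resize(a,(400,436));b=cv2.resize(b,(400,400))
o=np.zeros((436,800,3),np.uint8);o[:,:400]=a;o[:400,400:]=b;cv2.imwrite('pics/m1.png',o)"
```

```text
(no output)
```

View pics/m1.png

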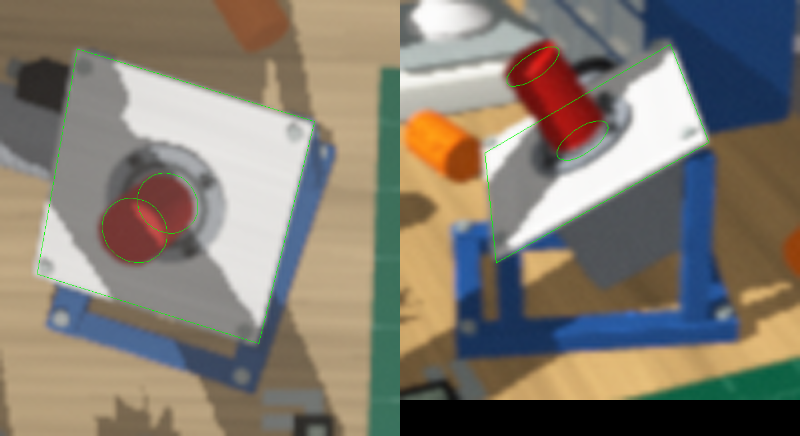

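```bash
cat >> h.py <<'E'
def plan(p,hx=None):
    """p: target TCP world, hx: world heading vector for tool x (mod 180)"""
    from plant import get_state
    s=get_state(); Rm=Rq(s["orientation"]); off=Rm.T@(np.array(p)-s["tool_pos"])
    print("t",round(s["t"],2),"tcp",s["tool_pos"].round(4),"toolx",Rm[:,0].round(3),"z",Rm[:,2].round(3),"q7",s["joint_positions"][6].round(2),"F",s["force"].round(1),"w",s["grip_width"].round(4))
    print("offset mm",(off*1000).round(1))
    if hx is not None:
        l=Rm.T@np.r_[hx,0]; a=np.degrees(np.arctan2(l[1],l[0])); print("yaw",a.round(1),"or",(a+180 if a<0 else a-180).round(1))
def stand():
    q=np.load("stand.npy"); Rm=R.from_euler("z",q[3]).as_matrix()@R.from_euler("y",-np.pi/6).as_matrix()
    return q[:3],Rm
E
python3 - <<'E'
from h import *
t=load("top0");s=load("side0")
T=np.array([(45,152),(280,88),(370,380),(133,448)])/6+[265,180]
S=np.array([(298,28),(447,152),(197,295),(53,155)])/5+[190,230]
P=np.array([onz(t,*a,.04) for a in T]);print("tray top",P.round(3).tolist(),P.mean(0))
Q=np.array([onz(s,*a,.04) for a in S]);print(Q.round(3).tolist(),Q.mean(0))
print("gear", tri([(t,655/6+265,215/6+180),(s,517/5+190,487/5+230)]))
a,Rm=stand(); g=a+Rm[:,2]*.053; print("grasp",g)
plan(g+[0,0,.15-.019],Rm[:2,1])
E
```

```text
tray top [[0.512, -0.022, 0.04], [0.547, -0.138, 0.04], [0.406, -0.182, 0.04], [0.371, -0.067, 0.04]] [ 0.45900764 -0.1022549   0.04      ]
[[0.514, -0.028, 0.04], [0.548, -0.141, 0.04], [0.409, -0.181, 0.04], [0.372, -0.072, 0.04]] [ 0.46096498 -0.10562277  0.04      ]
gear (array([ 0.49180368, -0.32208892,  0.04217644]), [np.float64(0.0020116984743833513), np.float64(0.0020116984743831414)])
grasp [0.60735847 0.2276995  0.17690898]Traceback (most recent call last):
  File "<stdin>", line 9, in <module>
  File "h.py", line 29, in plan
    print("t",round(s["t"],2),"tcp",s["tool_pos"].round(4),"toolx",Rm[:,0].round(3),"z",Rm[:,2].round(3),"q7",s["joint_positions"][6].round(2),"F",s["force"].round(1),"w",s["grip_width"].round(4))
                                                                                                                                                                           ^^^^^^^^^^^^^^^^^^^^^
AttributeError: 'float' object has no attribute 'round'
```

```bash
sed -i 's/s\["grip_width"\].round(4)/round(s["grip_width"],4)/' h.py
python3 - <<'E'
from h import *
a,Rm=stand(); g=a+Rm[:,2]*.053; print("grasp",g)
plan(g+[0,0,.15-.019],Rm[:2,1])
E
```

```text
grasp [0.60735847 0.2276995  0.17690898]
t 0.15 tcp [0.1874 0.6216 0.2302] toolx [ 0.289  0.957 -0.002] z [-0.    -0.002 -1.   ] q7 -0.05 F [-0.3 -0.3  0.2] w 0.0854
offset mm [-256.2  515.8  -77.1]
yaw -1.2 or 178.8
```

>>> {"method": "drive_tool", "body": {"rows": [{"offset": [0,0,-0.04],"yaw": 0},{"offset": [-0.015,0.03,-0.075],"yaw": 0},{"offset": [-0.033,0.066,-0.077],"yaw": 0},{"offset": [-0.051,0.102,-0.077],"yaw": 0},{"offset": [-0.069,0.138,-0.077],"yaw": 0},{"offset": [-0.087,0.174,-0.077],"yaw": 0},{"offset": [-0.105,0.21,-0.077],"yaw": 0},{"offset": [-0.123,0.246,-0.077],"yaw": -1}], "fingers": -1, "newtons": 40}}

```text
t: 0.82
tool_pos: [0.3887, 0.4316, 0.308]
orientation: [0.0, 0.797, 0.603, -0.0]
force: [0.1, 0.8, -0.6]
grip_width: 0.0853
```

>>> {"method": "drive_tool", "body": {"rows": [{"offset": [-0.018,0.036,0],"yaw": 0},{"offset": [-0.036,0.072,0],"yaw": 0},{"offset": [-0.054,0.108,0],"yaw": 0},{"offset": [-0.072,0.144,0],"yaw": 0},{"offset": [-0.09,0.18,0],"yaw": 0},{"offset": [-0.108,0.216,0],"yaw": 0},{"offset": [-0.126,0.25,0],"yaw": 0},{"offset": [-0.133,0.27,0],"yaw": 0}]}}

```text
t: 1.48
tool_pos: [0.6145, 0.2253, 0.308]
orientation: [0.002, 0.8, 0.6, -0.001]
force: [0.3, -0.7, -0.1]
grip_width: 0.0855
```

```bash
python3 - <<'E'
from h import *
a,Rm=stand(); g=a+Rm[:,2]*.053
plan(g+[0,0,.15-.019],Rm[:2,1])
f=grab("wrist","w1");im=f["color"][:,:,::-1].copy()
th=np.linspace(0,2*np.pi,40)
for h in(.008,.082):
    P=a+Rm[:,2]*h+.023*(np.outer(np.cos(th),Rm[:,0])+np.outer(np.sin(th),Rm[:,1])); cv2.polylines(im,[proj(f,P).astype(int)],True,(0,255,0),1)
cv2.imwrite("pics/w1.png",cv2.resize(im,None,fx=1.5,fy=1.5))
E
```

```text
t 1.48 tcp [0.6145 0.2253 0.308 ] toolx [ 0.279  0.96  -0.003] z [ 0.001 -0.004 -1.   ] q7 0.97 F [ 0.3 -0.7 -0.1] w 0.0855
offset mm [ 0.3 -7.5  0. ]
yaw -0.6 or 179.4
```

View pics/w1.png

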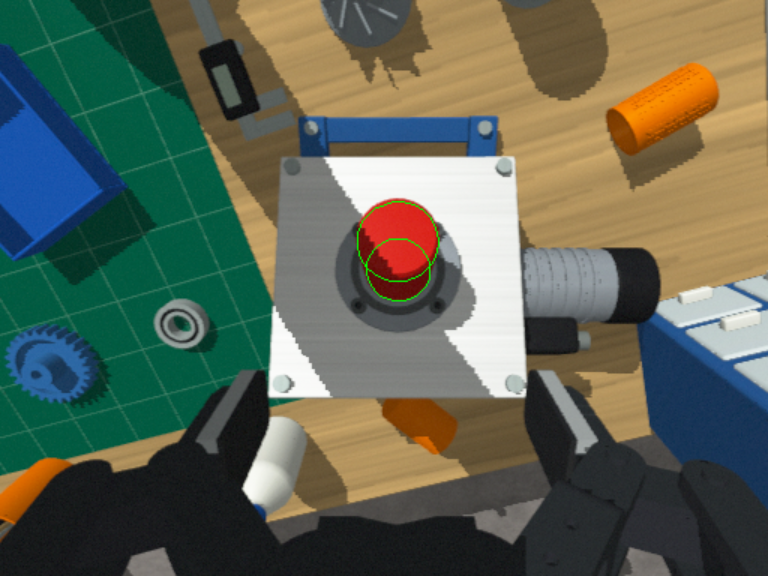

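>>> {"method": "drive_tool", "body": {"rows": [{"offset": [0,-0.007,0.04],"yaw": 0},{"offset": [0,-0.007,0.08],"yaw": -0.5},{"offset": [0,-0.007,0.11],"yaw": -0.5},{"offset": [0,-0.007,0.13],"yaw": -0.5},{"offset": [0,-0.007,0.15],"yaw": -0.5},{"offset": [0,-0.007,0.15],"yaw": -0.5},{"offset": [0,-0.007,0.15],"yaw": -0.5},{"offset": [0,-0.007,0.15],"yaw": -0.5}]}}

```text
t: 2.2
tool_pos: [0.6053, 0.2346, 0.1595]
orientation: [0.0, 0.795, 0.607, 0.001]
force: [-0.2, 1.1, -0.4]
grip_width: 0.0853
```

>>> {"method": "drive_tool", "body": {"rows": [{"offset": [0,0,0],"yaw": 0},{"offset": [0,0,0],"yaw": 0},{"offset": [0,0,0],"yaw": 0},{"offset": [0,0,0],"yaw": 0},{"offset": [0,0,0],"yaw": 0},{"offset": [0,0,0],"yaw": 0},{"offset": [0,0,0],"yaw": 0},{"offset": [0,0,0],"yaw": 0}], "fingers": 1, "newtons": 40}}

```text
t: 2.87
tool_pos: [0.6048, 0.2292, 0.1605]
orientation: [0.002, 0.796, 0.606, -0.002]
force: [-3.6, -6.1, 8.3]
grip_width: 0.0446
```

```bash
python3 - <<'E'
from h import *
a,Rm=stand(); g=a+Rm[:,2]*.053
plan(g+[0,0,-.019]+Rm[:,2]*.09,Rm[:2,1])
f=grab("wrist","w2");crop(f,0,0,512,384,1.5,"w2")
E
```

```text
t 2.87 tcp [0.6048 0.2292 0.1605] toolx [ 0.266  0.964 -0.005] z [-0.001 -0.005 -1.   ] q7 1.0 F [-3.6 -6.1  8.3] w 0.0446
offset mm [ -1.1 -42.1 -75.4]
yaw 0.1 or -179.9
```

View pics/w2.png

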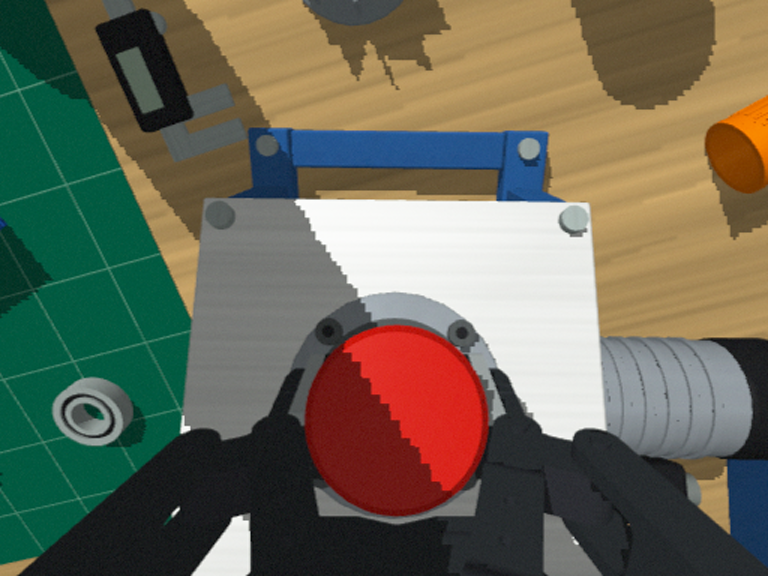

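>>> {"method": "drive_tool", "body": {"rows": [{"offset": [0,-0.005,-0.0087],"yaw": 0},{"offset": [0,-0.0125,-0.0217],"yaw": 0},{"offset": [0,-0.02,-0.0346],"yaw": 0},{"offset": [0,-0.03,-0.052],"yaw": 0},{"offset": [0,-0.04,-0.0693],"yaw": 0},{"offset": [0,-0.05,-0.0866],"yaw": 0},{"offset": [0,-0.05,-0.12],"yaw": 0},{"offset": [0,-0.05,-0.13],"yaw": 0}]}}

```text
t: 3.58
tool_pos: [0.5569, 0.2507, 0.2948]
orientation: [-0.001, 0.794, 0.608, 0.005]
force: [0.8, 0.5, 0.5]
grip_width: 0.0448
```

```bash
python3 - <<'E'
from h import *
plan([.46,-.104,.12],np.array([.141,-.044])) 
f=grab("side","s2");crop(f,180,60,330,230,3,"s2")
f=grab("top","t2");crop(f,100,80,340,280,3,"t2")
E
```

```text
t 3.58 tcp [0.5569 0.2507 0.2948] toolx [0.26  0.966 0.008] z [ 0.007  0.007 -1.   ] q7 0.9 F [0.8 0.5 0.5] w 0.0448
offset mm [-369.1   -2.1  171.7]
yaw 92.3 or -87.7
```

View pics/s2.png

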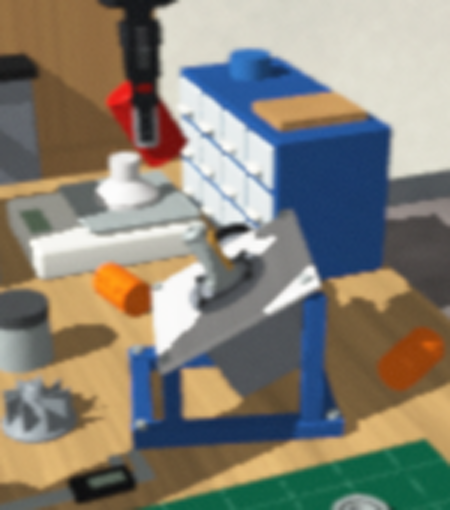

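```bash
python3 - <<'E'
from h import *
plan([.470,-.101,.16],np.array([-.298,.955])) 
E
```

```text
t 3.68 tcp [0.5578 0.2495 0.293 ] toolx [0.262 0.965 0.007] z [ 0.007  0.006 -1.   ] q7 0.9 F [ 0.1 -0.1 -0.1] w 0.0449
offset mm [-362.2    6.3  130.4]
yaw -32.5 or 147.5
```

View pics/t2.png

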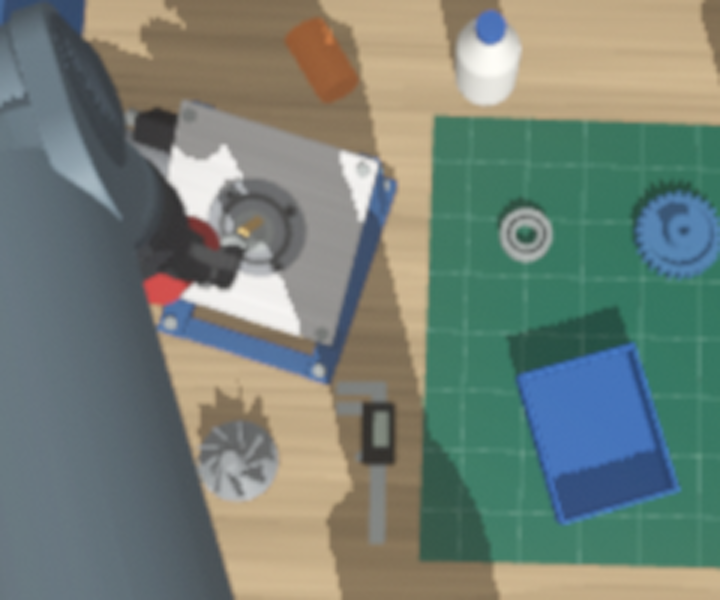

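>>> {"method": "drive_tool", "body": {"rows": [{"offset": [-0.035,0,0],"yaw": -4},{"offset": [-0.07,0.001,0],"yaw": -8},{"offset": [-0.105,0.002,0],"yaw": -12},{"offset": [-0.14,0.003,0],"yaw": -16},{"offset": [-0.175,0.004,0],"yaw": -20},{"offset": [-0.21,0.004,0],"yaw": -25},{"offset": [-0.245,0.005,0.02],"yaw": -30},{"offset": [-0.28,0.005,0.03],"yaw": -32.5}]}}

```text
t: 4.35
tool_pos: [0.4855, -0.0253, 0.2561]
orientation: [-0.001, 0.592, 0.806, -0.001]
force: [-0.4, 0.2, -1.9]
grip_width: 0.045
```

```bash
python3 - <<'E'
from h import *
plan([.470,-.101,.1],np.array([-.298,.955])) 
E
```

```text
t 4.35 tcp [ 0.4855 -0.0253  0.2561] toolx [-0.3    0.954  0.001] z [-0.002  0.    -1.   ] q7 1.87 F [-0.4  0.2 -1.9] w 0.045
offset mm [-67.7 -37.2 156.1]
yaw 0.1 or -179.9
```

>>> {"method": "drive_tool", "body": {"rows": [{"offset": [-0.025,-0.014,0.02],"yaw": 0},{"offset": [-0.045,-0.026,0.045],"yaw": 0},{"offset": [-0.06,-0.034,0.075],"yaw": 0},{"offset": [-0.068,-0.037,0.105],"yaw": 0},{"offset": [-0.068,-0.037,0.135],"yaw": 0},{"offset": [-0.068,-0.037,0.156],"yaw": 0},{"offset": [-0.068,-0.037,0.156],"yaw": 0},{"offset": [-0.068,-0.037,0.156],"yaw": 0}]}}

```text
t: 5.02
tool_pos: [0.4701, -0.0998, 0.1006]
orientation: [-0.002, 0.593, 0.805, -0.002]
force: [0.4, 0.1, 0.1]
grip_width: 0.045
```

```bash
python3 - <<'E'
from h import *
plan([.470,-.101,.042],np.array([-.298,.955])) 
f=grab("side","s3");crop(f,180,180,330,320,4,"s3")
E
```

```text
t 5.02 tcp [ 0.4701 -0.0998  0.1006] toolx [-0.296  0.955  0.001] z [-0.005 -0.    -1.   ] q7 2.16 F [0.4 0.1 0.1] w 0.045
offset mm [-1.2 -0.1 58.6]
yaw -0.1 or 179.9
```

View pics/s3.png

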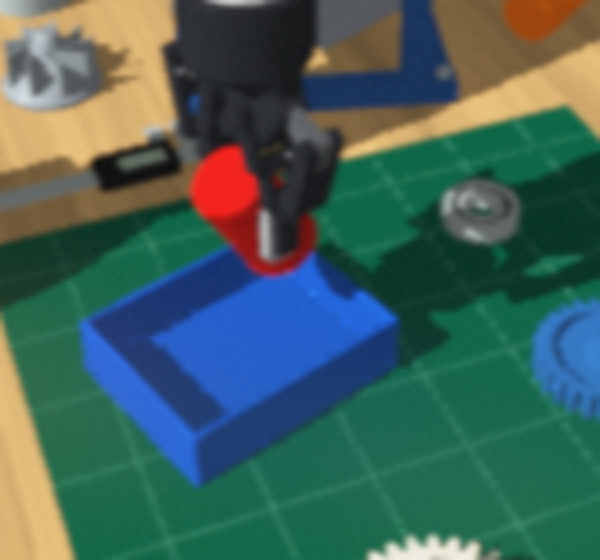

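>>> {"method": "drive_tool", "body": {"rows": [{"offset": [0,0,0.02],"yaw": 0},{"offset": [0,0,0.04],"yaw": 0},{"offset": [0,0,0.05],"yaw": 0},{"offset": [0,0,0.057],"yaw": 0},{"offset": [0,0,0.057],"yaw": 0},{"offset": [0,0,0.057],"yaw": 0},{"offset": [0,0,0.057],"yaw": 0},{"offset": [0,0,0.057],"yaw": 0}]}}

```text
t: 5.73
tool_pos: [0.4732, -0.1002, 0.0463]
orientation: [0.001, 0.593, 0.805, 0.001]
force: [-0.5, 0.0, -0.6]
grip_width: 0.0452
```

>>> {"method": "drive_tool", "body": {"rows": [{"offset": [0,0,0],"yaw": 0},{"offset": [0,0,0],"yaw": 0},{"offset": [0,0,0],"yaw": 0},{"offset": [0,0,0],"yaw": 0},{"offset": [0,0,-0.02],"yaw": 0},{"offset": [0,0,-0.05],"yaw": 0},{"offset": [0,0,-0.085],"yaw": 0},{"offset": [0,0,-0.12],"yaw": 0}], "fingers": -0.6}}

```text
t: 6.4
tool_pos: [0.4712, -0.1002, 0.166]
orientation: [-0.001, 0.593, 0.805, -0.001]
force: [0.5, 0.2, 0.2]
grip_width: 0.068
```

```bash
python3 - <<'E'
from h import *
plan([.49,-.32,.25])
f=grab("side","s4");crop(f,180,180,330,320,4,"s4")
E
```

```text
t 6.4 tcp [ 0.4712 -0.1002  0.166 ] toolx [-0.296  0.955  0.   ] z [-0.002 -0.001 -1.   ] q7 2.09 F [0.5 0.2 0.2] w 0.068
offset mm [-215.5  -47.2  -84. ]
```

View pics/s4.png

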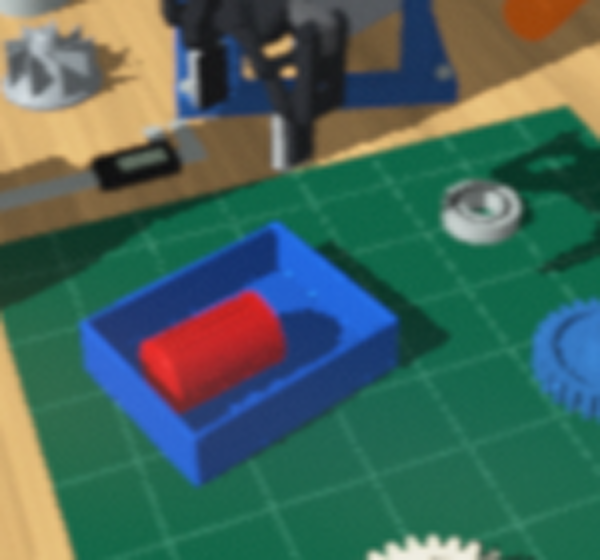

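>>> {"method": "drive_tool", "body": {"rows": [{"offset": [-0.03,-0.007,-0.01],"yaw": 5},{"offset": [-0.065,-0.015,-0.02],"yaw": 10},{"offset": [-0.1,-0.022,-0.03],"yaw": 16},{"offset": [-0.135,-0.03,-0.04],"yaw": 22},{"offset": [-0.17,-0.038,-0.044],"yaw": 29},{"offset": [-0.2,-0.044,-0.044],"yaw": 36},{"offset": [-0.215,-0.047,-0.044],"yaw": 40},{"offset": [-0.215,-0.047,-0.044],"yaw": 40}], "fingers": -1}}

```text
t: 7.12
tool_pos: [0.4897, -0.3248, 0.2097]
orientation: [0.002, 0.835, 0.55, -0.001]
force: [-0.9, -0.5, -0.2]
grip_width: 0.0855
```

```bash
python3 - <<'E'
from h import *
plan([.49,-.32,.21])
f=grab("wrist","w5");crop(f,0,0,512,384,1.5,"w5")
E
```

```text
t 7.12 tcp [ 0.4897 -0.3248  0.2097] toolx [ 0.395  0.919 -0.004] z [-0.    -0.005 -1.   ] q7 1.92 F [-0.9 -0.5 -0.2] w 0.0855
offset mm [ 4.5 -1.6 -0.3]
```

View pics/w5.png

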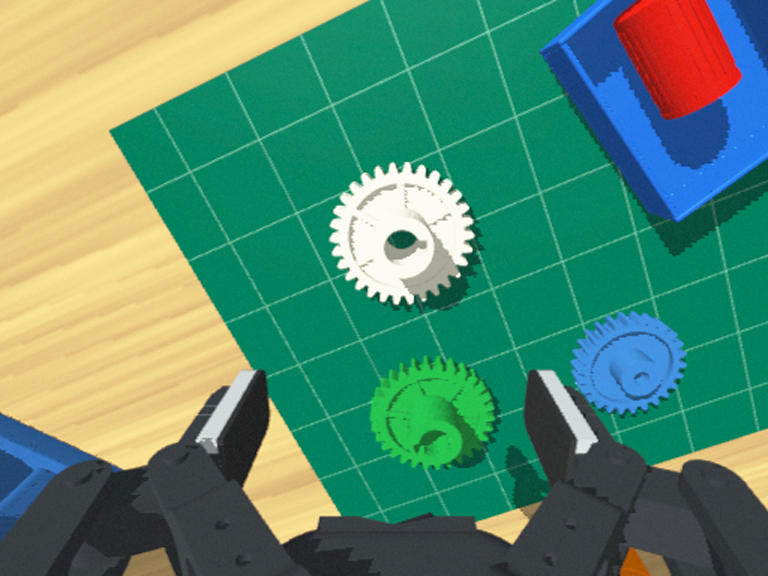

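```bash
python3 - <<'E'
from h import *
f=load("w5");crop(f,215,100,325,210,7,"w5c")
E
```

```text
(no output)
```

View pics/w5c.png

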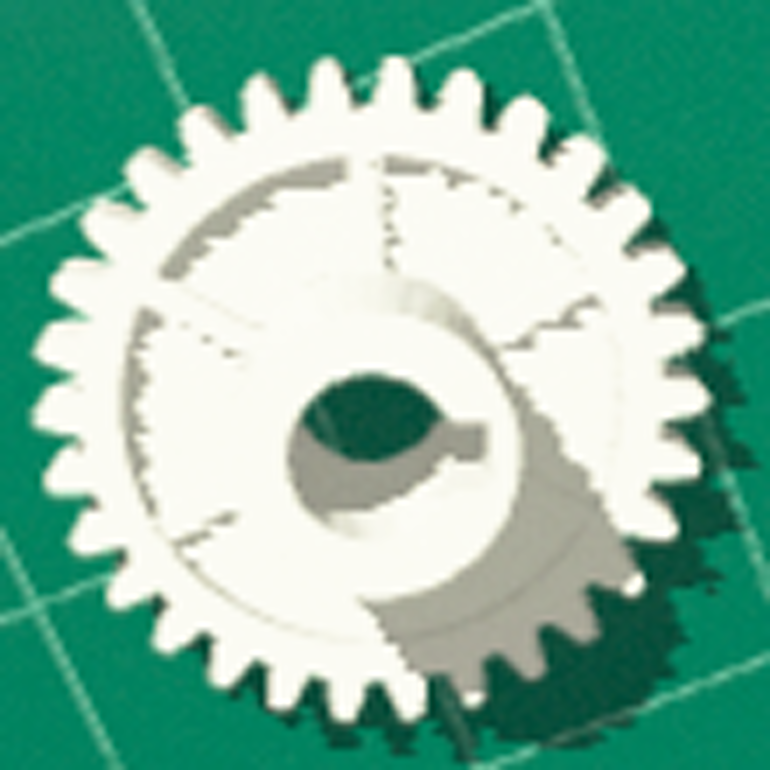

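```bash
cat > ov.py <<'E'
from h import *
def gearov(f,c,psi,z=.048,box=(215,100,325,210),s=7,out="ov"):
    x0,y0,x1,y1=box
    im=cv2.resize(f["color"][y0:y1,x0:x1,::-1],None,fx=s,fy=s,interpolation=cv2.INTER_CUBIC)
    th=np.linspace(0,2*np.pi,90); e=np.array([np.cos(psi),np.sin(psi)]);n=np.array([-e[1],e[0]])
    def dr(xy,zz,col,cl=True):
        P=np.c_[xy,np.full(len(xy),zz)]; q=((proj(f,P)-[x0,y0]+.5)*s).astype(int); cv2.polylines(im,[q],cl,col,1)
    C=np.array(c); ci=np.c_[np.cos(th),np.sin(th)]
    dr(C+.022*ci,z,(0,0,255)); dr(C+.0129*ci,z,(255,0,0)); dr(C+.055*ci,z-.032,(255,0,255)); dr(C+.041*ci,z-.032,(0,160,0))
    k=np.array([C+e*a+n*b for a,b in((.011,-.00525),(.0178,-.00525),(.0178,.00525),(.011,.00525))]); dr(k,z,(255,0,0),False)
    cv2.imwrite(f"pics/{out}.png",im)
E
python3 - <<'E'
from ov import *
f=load("w5")
c=onz(f,215+381/7,100+457/7,.048);k=onz(f,215+486/7,100+442/7,.048);print(c,k)
d=(k-c)[:2];psi=np.arctan2(d[1],d[0]);print(np.degrees(psi))
gearov(f,c[:2],psi)
E
```

```text
[ 0.48831785 -0.31944885  0.048     ] [ 0.49234542 -0.30425008  0.048     ]
75.1581367011829
```

View pics/ov.png

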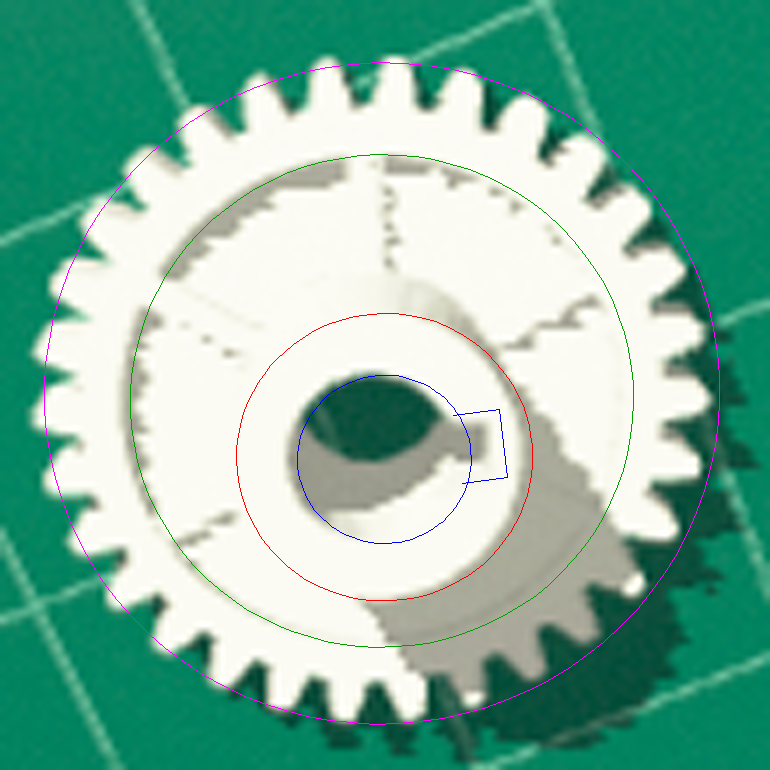

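>>> {"method": "drive_tool", "body": {"rows": [{"offset": [0.003,0,0.03],"yaw": 0},{"offset": [0.003,0,0.06],"yaw": 0},{"offset": [0.003,0,0.08],"yaw": 0},{"offset": [0.003,0,0.08],"yaw": 0},{"offset": [0.003,0,0.08],"yaw": 0},{"offset": [0.003,0,0.08],"yaw": 0},{"offset": [0.003,0,0.08],"yaw": 0},{"offset": [0.003,0,0.08],"yaw": 0}]}}

```text
t: 7.83
tool_pos: [0.4935, -0.3171, 0.1312]
orientation: [0.001, 0.833, 0.554, 0.001]
force: [-0.0, -0.0, -0.7]
grip_width: 0.0858
```

```bash
python3 - <<'E'
from ov import *
f=grab("wrist","w6"); plan([.4878,-.3206,.13])
c=proj(f,[.4878,-.3206,.048])[0];print(c)
gearov(f,(.4878,-.3206),np.radians(69),box=(215,130,315,230),s=7.5,out="ov2")
crop(f,215,130,315,230,7.5,"w6c")
E
```

```text
t 7.88 tcp [ 0.4932 -0.3171  0.1309] toolx [0.387 0.922 0.   ] z [ 0.003 -0.001 -1.   ] q7 1.98 F [ 1.   0.8 -0.4] w 0.085
offset mm [-5.3 -3.7  0.9]
[257.88911536 189.71511712]
```

View pics/ov2.png

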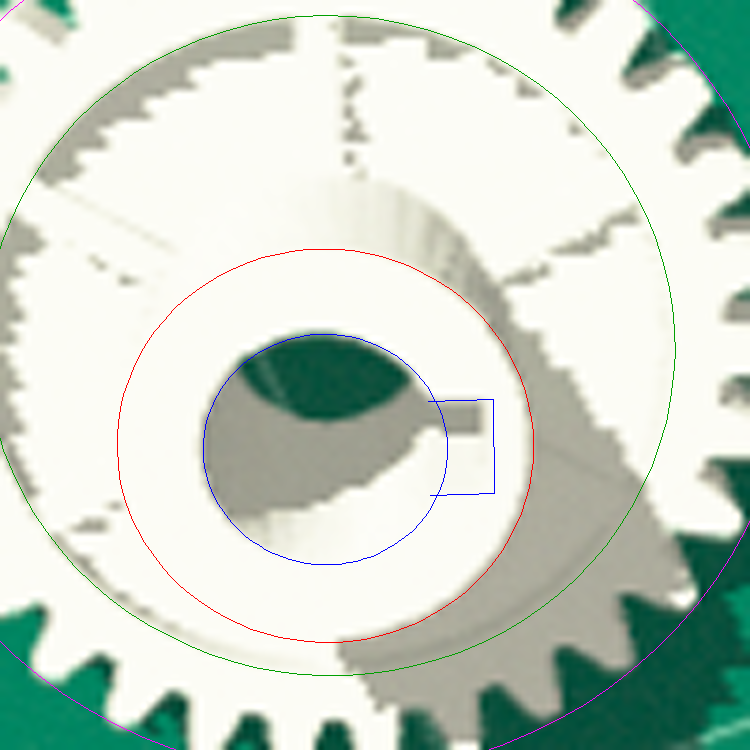

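View pics/w6c.png

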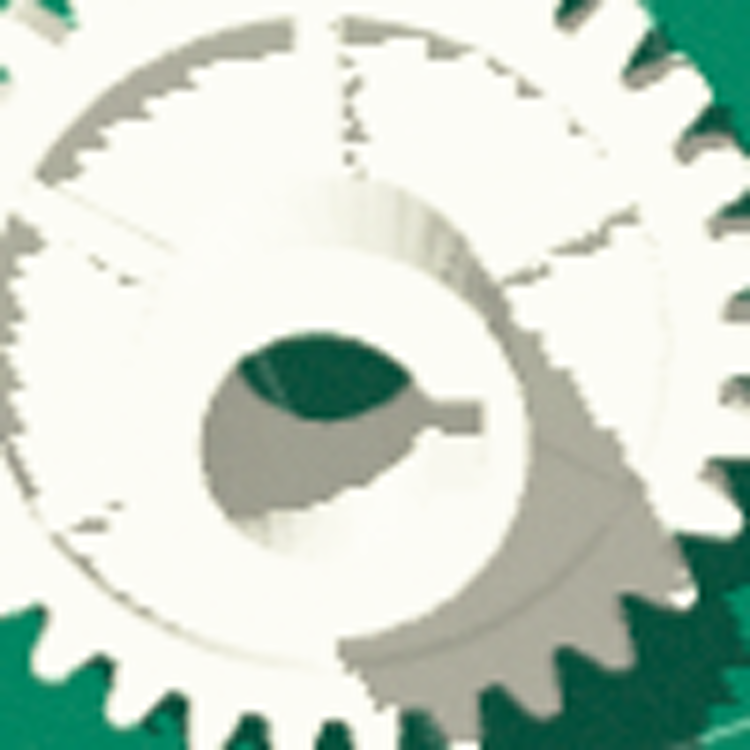

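```bash
python3 - <<'E'
from h import *
a,Rm=stand();plan(a+Rm[:,2]*.074+[0,0,.10],Rm[:2,1])
E
```

```text
t 7.88 tcp [ 0.4932 -0.3171  0.1309] toolx [0.387 0.922 0.   ] z [ 0.003 -0.001 -1.   ] q7 1.98 F [ 1.   0.8 -0.4] w 0.085
offset mm [ 545.3 -115.4 -164.4]
yaw -7.2 or 172.8
```

>>> {"method": "drive_tool", "body": {"rows": [{"offset": [0,0,-0.04],"yaw": 0},{"offset": [0.02,-0.004,-0.075],"yaw": 0},{"offset": [0.05,-0.01,-0.1],"yaw": 0},{"offset": [0.085,-0.018,-0.12],"yaw": 0},{"offset": [0.12,-0.025,-0.14],"yaw": 0},{"offset": [0.157,-0.033,-0.155],"yaw": 0},{"offset": [0.195,-0.041,-0.164],"yaw": 0},{"offset": [0.235,-0.05,-0.164],"yaw": 0}]}}

```text
t: 8.55
tool_pos: [0.5389, -0.0802, 0.2974]
orientation: [0.002, 0.833, 0.553, 0.003]
force: [0.9, 0.1, -0.9]
grip_width: 0.0856
```

>>> {"method": "drive_tool", "body": {"rows": [{"offset": [0.04,-0.008,0],"yaw": -1},{"offset": [0.08,-0.017,0],"yaw": -2},{"offset": [0.12,-0.025,0],"yaw": -3},{"offset": [0.16,-0.034,0],"yaw": -4},{"offset": [0.2,-0.042,0],"yaw": -5},{"offset": [0.24,-0.05,0],"yaw": -6},{"offset": [0.28,-0.059,0],"yaw": -7},{"offset": [0.305,-0.065,0],"yaw": -7}]}}

```text
t: 9.22
tool_pos: [0.5949, 0.2321, 0.2939]
orientation: [-0.001, 0.796, 0.606, 0.001]
force: [0.4, 1.1, 0.1]
grip_width: 0.0853
```

>>> {"method": "drive_tool", "body": {"rows": [{"offset": [0.005,0,0],"yaw": 0},{"offset": [0.005,0,0],"yaw": 0},{"offset": [0.005,0,0],"yaw": 0},{"offset": [0.005,0,0],"yaw": 0},{"offset": [0.005,0,0],"yaw": 0},{"offset": [0.005,0,0],"yaw": 0},{"offset": [0.005,0,0],"yaw": 0},{"offset": [0.005,0,0],"yaw": 0}]}}

```text
t: 9.88
tool_pos: [0.5966, 0.2297, 0.2935]
orientation: [-0.0, 0.798, 0.603, 0.0]
force: [-0.1, -0.2, 0.2]
grip_width: 0.0852
```

```bash
python3 - <<'E'
from h import *
a,Rm=stand();plan(a+Rm[:,2]*.074+[0,0,.10],Rm[:2,1])
f=grab("wrist","w7");c=proj(f,a+Rm[:,2]*.04)[0].astype(int);print(c)
crop(f,c[0]-50,c[1]-50,c[0]+50,c[1]+50,7.5,"w7c");np.save("c7.npy",c)
E
```

```text
t 9.88 tcp [0.5966 0.2297 0.2935] toolx [0.273 0.962 0.   ] z [ 0.  0. -1.] q7 1.0 F [-0.1 -0.2  0.2] w 0.0852
offset mm [ 0.9  0.4 -1.6]
yaw -0.3 or 179.7
[265 195]
```

View pics/w7c.png

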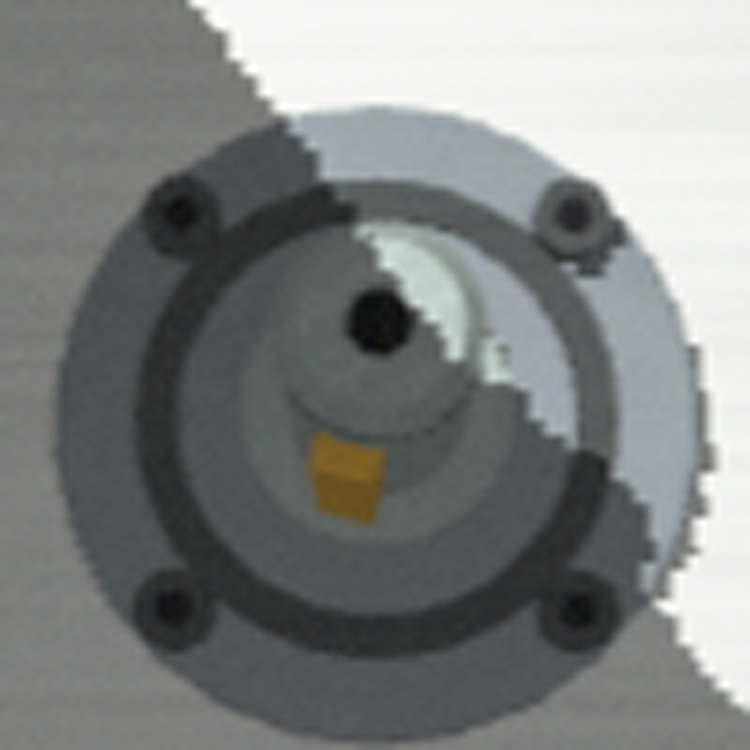

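```bash
python3 - <<'E'
from h import *
a,Rm=stand();f=load("w7");c0=np.load("c7.npy")-50
im=cv2.imread("pics/w7c.png");th=np.linspace(0,2*np.pi,80)
def pl(L,h,col,dx=0,dy=0):
    P=a+np.c_[L,np.full(len(L),h)]@Rm.T; cv2.polylines(im,[((proj(f,P)-c0+.5)*7.5).astype(int)],True,col,1)
ci=np.c_[np.cos(th),np.sin(th)]
pl(ci*.012,.0715,(0,255,0));pl(ci*.0095,.074,(0,255,0));pl(ci*.0185,.014,(0,0,255));pl(ci*.045,.008,(255,0,0))
al=np.radians(-14);e=np.array([np.cos(al),np.sin(al)]);n=np.array([-e[1],e[0]])
for h in(.060,.016): pl(np.array([e*r+n*b for r,b in((.0115,-.004),(.016,-.004),(.016,.004),(.0115,.004))]),h,(0,255,255))
cv2.imwrite("pics/w7o.png",im)
E
```

```text
(no output)
```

View pics/w7o.png

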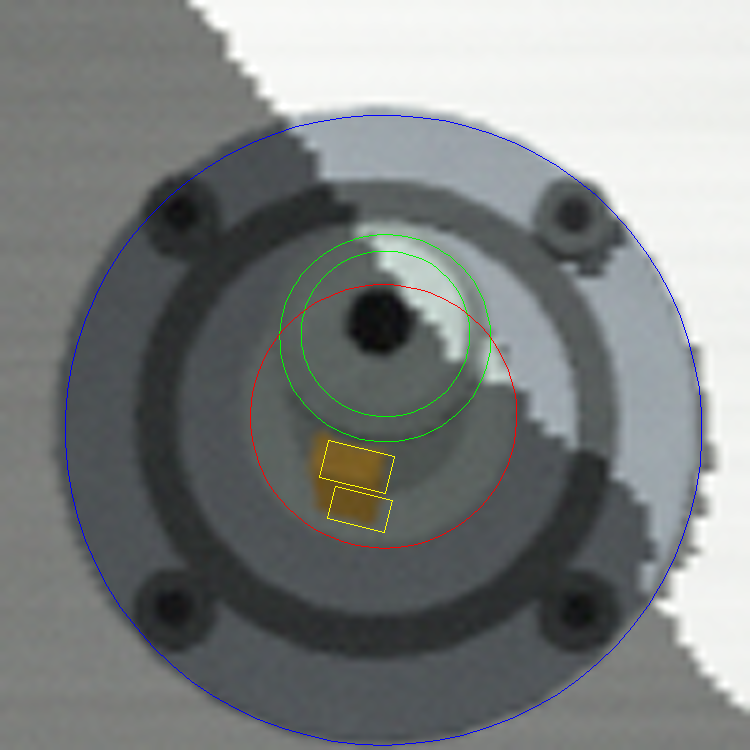

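```bash
python3 - <<'E'
from h import *
h=np.radians(-9.5)
plan([.4876,-.3209,.15],np.array([np.cos(h),np.sin(h)]))
E
```

```text
t 9.93 tcp [0.5965 0.2301 0.2934] toolx [0.273 0.962 0.   ] z [ 0.  0. -1.] q7 1.0 F [ 0.6 -0.8 -0. ] w 0.0858
offset mm [-559.8   45.4  143.3]
yaw 83.7 or -96.3
```

>>> {"method": "drive_tool", "body": {"rows": [{"offset": [-0.035,0.003,0],"yaw": 5},{"offset": [-0.075,0.006,0],"yaw": 10},{"offset": [-0.115,0.01,0],"yaw": 16},{"offset": [-0.155,0.013,0],"yaw": 22},{"offset": [-0.195,0.016,0],"yaw": 28},{"offset": [-0.235,0.02,0],"yaw": 34},{"offset": [-0.275,0.023,0],"yaw": 40},{"offset": [-0.315,0.026,0],"yaw": 46}], "fingers": -1}}

```text
t: 10.6
tool_pos: [0.5352, -0.0814, 0.2935]
orientation: [-0.0, 0.97, 0.241, 0.0]
force: [0.5, -0.7, -0.8]
grip_width: 0.0854
```

```bash
python3 - <<'E'
from h import *
h=np.radians(-9.5)
plan([.4876,-.3209,.14],np.array([np.cos(h),np.sin(h)]))
E
```

```text
t 10.6 tcp [ 0.5352 -0.0814  0.2935] toolx [0.884 0.468 0.001] z [ 0.001  0.001 -1.   ] q7 0.67 F [ 0.5 -0.7 -0.8] w 0.0854
offset mm [-154.4  189.3  153.3]
yaw 37.4 or -142.6
```

>>> {"method": "drive_tool", "body": {"rows": [{"offset": [-0.025,0.03,0.005],"yaw": 6},{"offset": [-0.05,0.06,0.02],"yaw": 12},{"offset": [-0.073,0.09,0.04],"yaw": 18},{"offset": [-0.096,0.118,0.065],"yaw": 24},{"offset": [-0.118,0.145,0.09],"yaw": 30},{"offset": [-0.138,0.17,0.115],"yaw": 35},{"offset": [-0.154,0.189,0.14],"yaw": 37.4},{"offset": [-0.154,0.189,0.153],"yaw": 37.4}]}}

```text
t: 11.27
tool_pos: [0.4842, -0.3257, 0.1379]
orientation: [0.002, 0.996, -0.086, -0.002]
force: [-0.9, -0.0, 0.1]
grip_width: 0.0852
```

>>> {"method": "drive_tool", "body": {"rows": [{"offset": [0,0,0],"yaw": 0},{"offset": [0,0,0],"yaw": 0},{"offset": [0,0,0],"yaw": 0},{"offset": [0,0,0],"yaw": 0},{"offset": [0,0,0],"yaw": 0},{"offset": [0,0,0],"yaw": 0},{"offset": [0,0,0],"yaw": 0},{"offset": [0,0,0],"yaw": 0}]}}

```text
t: 11.93
tool_pos: [0.49, -0.3186, 0.1408]
orientation: [-0.0, 0.997, -0.08, 0.0]
force: [0.3, 0.1, -0.3]
grip_width: 0.0857
```

```bash
python3 - <<'E'
from ov import *
h=np.radians(-9.5)
plan([.4876,-.3209,.022],np.array([np.cos(h),np.sin(h)]))
f=grab("wrist","w8"); c=proj(f,[.4876,-.3209,.048])[0].astype(int);print(c)
gearov(f,(.4876,-.3209),np.radians(67.5),box=(c[0]-50,c[1]-50,c[0]+50,c[1]+50),s=7.5,out="ov8")
E
```

```text
t 11.93 tcp [ 0.49   -0.3186  0.1408] toolx [ 0.987 -0.159  0.001] z [ 0.001  0.    -1.   ] q7 0.72 F [ 0.3  0.1 -0.3] w 0.0857
offset mm [ -2.1   2.7 118.8]
yaw 0.4 or -179.6
[260 193]
```

View pics/ov8.png

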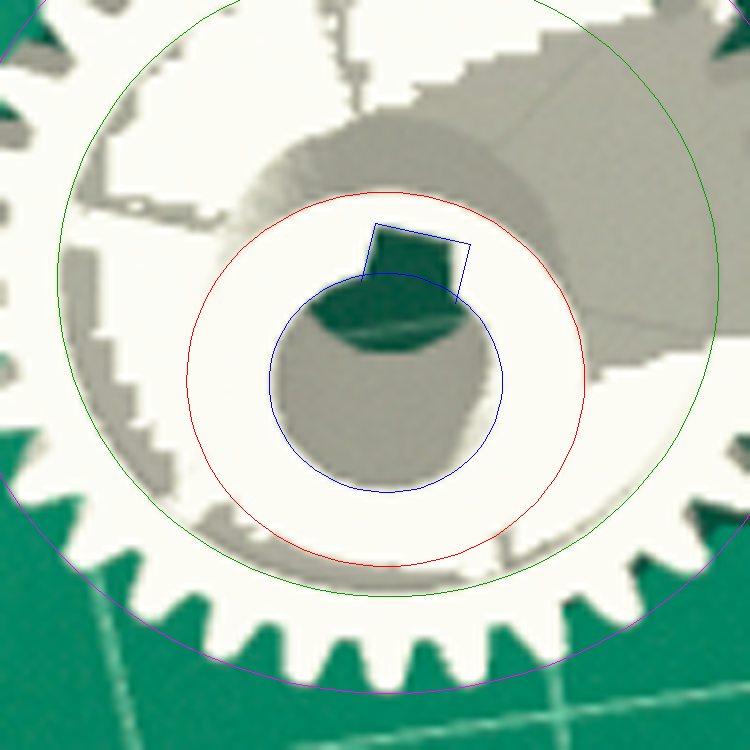

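>>> {"method": "drive_tool", "body": {"rows": [{"offset": [-0.002,0.0024,0.03],"yaw": -1},{"offset": [-0.0024,0.0024,0.06],"yaw": -1},{"offset": [-0.0024,0.0024,0.085],"yaw": -1},{"offset": [-0.0024,0.0024,0.105],"yaw": -1},{"offset": [-0.0024,0.0024,0.119],"yaw": -1},{"offset": [-0.0024,0.0024,0.119],"yaw": -1},{"offset": [-0.0024,0.0024,0.119],"yaw": -1},{"offset": [-0.0024,0.0024,0.119],"yaw": -1}]}}

```text
t: 12.65
tool_pos: [0.4877, -0.3219, 0.0225]
orientation: [0.001, 0.997, -0.071, 0.001]
force: [-0.2, -0.4, 0.6]
grip_width: 0.0858
```

```bash
python3 - <<'E'
from h import *
h=np.radians(-8)
plan([.4873,-.3206,.022],np.array([np.cos(h),np.sin(h)]))
E
```

```text
t 12.65 tcp [ 0.4877 -0.3219  0.0225] toolx [ 0.99  -0.142  0.002] z [ 0.002 -0.001 -1.   ] q7 0.86 F [-0.2 -0.4  0.6] w 0.0858
offset mm [-0.6 -1.2  0.5]
yaw -0.2 or 179.8
```

>>> {"method": "drive_tool", "body": {"rows": [{"offset": [0,-0.001,0],"yaw": 0},{"offset": [0,-0.001,0],"yaw": 0},{"offset": [0,-0.001,0],"yaw": 0},{"offset": [0,-0.001,0],"yaw": 0},{"offset": [0,-0.001,0],"yaw": 0},{"offset": [0,-0.001,0],"yaw": 0},{"offset": [0,-0.001,0],"yaw": 0},{"offset": [0,-0.001,0],"yaw": 0}], "fingers": 1, "newtons": 30}}

```text
t: 13.32
tool_pos: [0.4875, -0.3201, 0.0224]
orientation: [-0.0, 0.997, -0.071, 0.001]
force: [-0.9, 2.1, 6.5]
grip_width: 0.0431
```

>>> {"method": "drive_tool", "body": {"rows": [{"offset": [0,-0.001,-0.01],"yaw": 0},{"offset": [0,-0.001,-0.03],"yaw": 0},{"offset": [0,-0.001,-0.055],"yaw": 0},{"offset": [0,-0.001,-0.085],"yaw": 0},{"offset": [0,-0.001,-0.12],"yaw": 0},{"offset": [0,-0.001,-0.16],"yaw": 0},{"offset": [0,-0.001,-0.2],"yaw": 0},{"offset": [0,-0.001,-0.225],"yaw": 0}]}}

```text
t: 13.98
tool_pos: [0.4876, -0.3201, 0.2503]
orientation: [0.001, 0.997, -0.072, 0.002]
force: [0.8, 0.2, -1.6]
grip_width: 0.0427
```

```bash
python3 - <<'E'
from h import *
a,Rm=stand(); plan(a+Rm[:,2]*.074+[0,0,.1],-Rm[:2,1])
f=grab("wrist","w9");crop(f,0,0,512,384,1.5,"w9")
E
```

```text
t 13.98 tcp [ 0.4876 -0.3201  0.2503] toolx [ 0.99  -0.143  0.004] z [ 0.004 -0.002 -1.   ] q7 0.64 F [ 0.8  0.2 -1.6] w 0.0427
offset mm [  29.8 -560.6  -45.3]
yaw 97.4 or -82.6
```

View pics/w9.png

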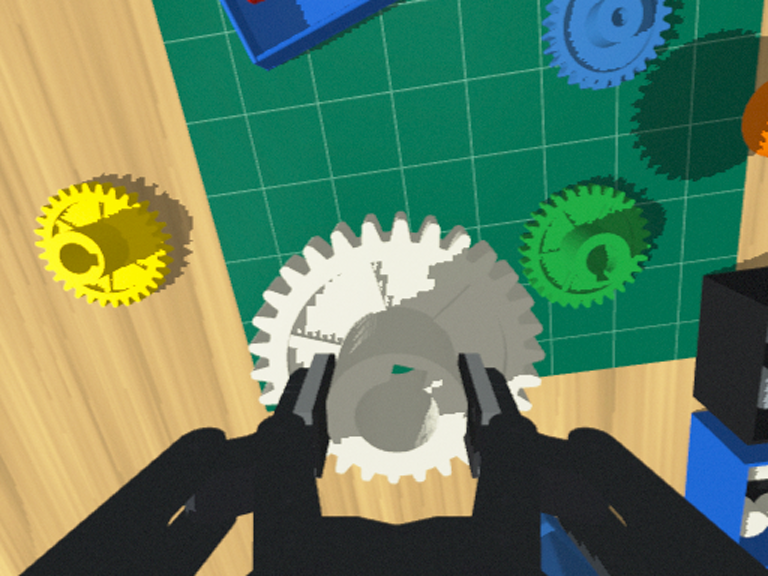

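```bash
python3 - <<'E'
from h import *
q=np.load("stand.npy"); ex=np.array([np.cos(q[3]),np.sin(q[3])]);ey=np.array([-ex[1],ex[0]])
q[:2]+=-.0009*ex-.0008*ey; np.save("stand.npy",q)
E
cat >> h.py <<'E'
def seatT(X,Y,Z):
    "TCP world from stand-level X,Y and height Z of TCP rel to shoulder centre (m)"
    q=np.load("stand.npy");a,Rm=stand();S=a+Rm[:,2]*.014
    return S+np.array([np.cos(q[3]),np.sin(q[3]),0])*X+np.array([-np.sin(q[3]),np.cos(q[3]),0])*Y+[0,0,Z]
def rel():
    from plant import get_state
    s=get_state();q=np.load("stand.npy");d=s["tool_pos"]-seatT(0,0,0);c,n=np.cos(q[3]),np.sin(q[3])
    print("rel seat mm X %.1f Y %.1f Z %.1f"%(1e3*(c*d[0]+n*d[1]),1e3*(-n*d[0]+c*d[1]),1e3*d[2]),"F",s["force"].round(1),"w",round(s["grip_width"],4),"t",round(s["t"],2))
E
python3 - <<'E'
from h import *
a,Rm=stand();plan(seatT(-.028,0,.0224+.09),-Rm[:2,1]); print(seatT(0,0,0))
E
```

```text
t 14.03 tcp [ 0.4899 -0.322   0.2547] toolx [ 0.99  -0.143  0.012] z [ 0.011 -0.005 -1.   ] q7 0.64 F [ 1.9 -1.6  0.6] w 0.0429
offset mm [  28.  -561.3   -2.1]
yaw 97.4 or -82.6
[0.62505801 0.2219266  0.14313399]
```

>>> {"method": "drive_tool", "body": {"rows": [{"offset": [0.002,-0.025,-0.01],"yaw": 4},{"offset": [0.004,-0.06,-0.02],"yaw": 9},{"offset": [0.006,-0.095,-0.03],"yaw": 15},{"offset": [0.008,-0.13,-0.03],"yaw": 21},{"offset": [0.01,-0.165,-0.03],"yaw": 27},{"offset": [0.011,-0.2,-0.03],"yaw": 33},{"offset": [0.012,-0.235,-0.03],"yaw": 39},{"offset": [0.014,-0.27,-0.03],"yaw": 45}]}}

```text
t: 14.7
tool_pos: [0.5382, -0.0519, 0.2756]
orientation: [-0.0, 0.893, -0.45, -0.001]
force: [1.2, -0.2, -2.0]
grip_width: 0.0429
```

```bash
python3 - <<'E'
from h import *
a,Rm=stand();plan(seatT(-.028,0,.0224+.1),-Rm[:2,1])
E
```

```text
t 14.7 tcp [ 0.5382 -0.0519  0.2756] toolx [ 0.595 -0.804 -0.002] z [-0.001  0.002 -1.   ] q7 -0.68 F [ 1.2 -0.2 -2. ] w 0.0429
offset mm [-190.6 -215.5   10.4]
yaw 52.1 or -127.9
```

>>> {"method": "drive_tool", "body": {"rows": [{"offset": [-0.023,-0.026,0],"yaw": 6.5},{"offset": [-0.048,-0.054,0],"yaw": 13},{"offset": [-0.073,-0.082,0],"yaw": 19.5},{"offset": [-0.098,-0.11,0],"yaw": 26},{"offset": [-0.123,-0.138,0],"yaw": 33},{"offset": [-0.148,-0.167,0],"yaw": 40},{"offset": [-0.172,-0.195,0],"yaw": 47},{"offset": [-0.19,-0.215,0],"yaw": 52}]}}

```text
t: 15.37
tool_pos: [0.5967, 0.2326, 0.2748]
orientation: [-0.0, -0.607, 0.795, 0.001]
force: [0.3, 0.1, -3.1]
grip_width: 0.0426
```

>>> {"method": "drive_tool", "body": {"rows": [{"offset": [0,0,0],"yaw": 0},{"offset": [0,0,0],"yaw": 0},{"offset": [0,0,0],"yaw": 0},{"offset": [0,0,0],"yaw": 0},{"offset": [0,0,0],"yaw": 0},{"offset": [0,0,0],"yaw": 0},{"offset": [0,0,0],"yaw": 0},{"offset": [0,0,0],"yaw": 0}]}}

```text
t: 16.03
tool_pos: [0.5976, 0.2266, 0.2765]
orientation: [0.0, -0.607, 0.795, 0.0]
force: [-0.6, 0.0, -2.4]
grip_width: 0.043
```

```bash
python3 - <<'E'
from h import *
a,Rm=stand();plan(seatT(-.028,0,.0224+.053),-Rm[:2,1]);rel()
f=grab("wrist","w10");crop(f,0,0,512,384,1.5,"w10")
f=grab("side","s10");crop(f,190,90,310,210,6,"s10")
E
```

```text
t 16.03 tcp [0.5976 0.2266 0.2765] toolx [-0.263 -0.965 -0.001] z [ 0.     0.001 -1.   ] q7 -1.83 F [-0.6  0.  -2.4] w 0.043
offset mm [-2.8  0.3 57.9]
yaw 0.4 or -179.6
rel seat mm X -27.7 Y -2.8 Z 133.3 F [-0.6  0.  -2.4] w 0.043 t 16.03
```

View pics/w10.png

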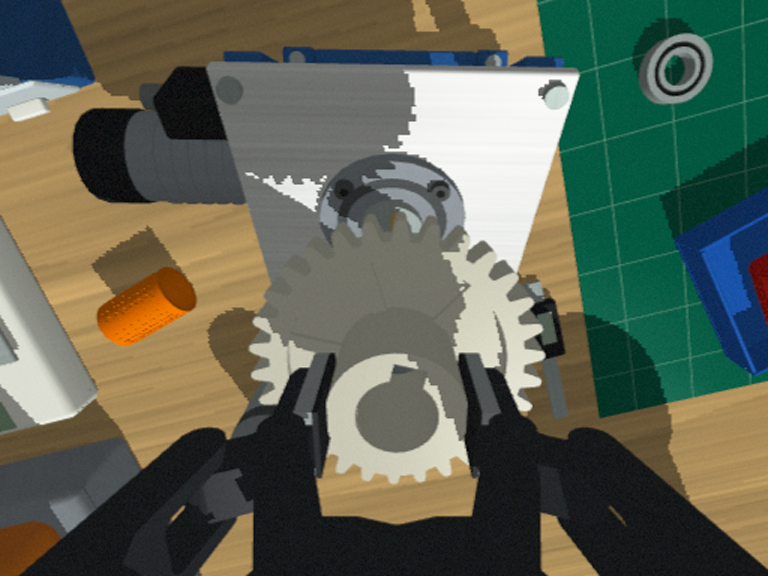

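View pics/s10.png

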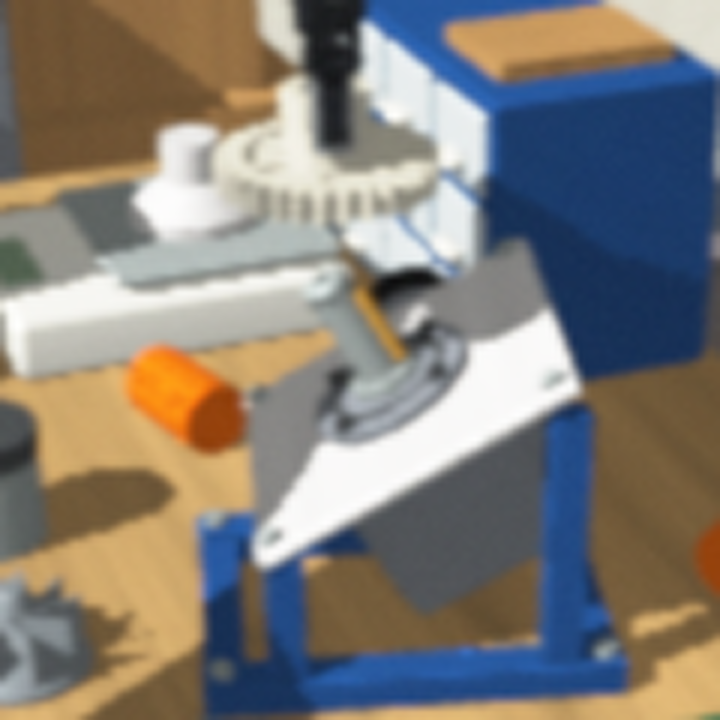

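>>> {"method": "drive_tool", "body": {"rows": [{"offset": [-0.0028,0,0.012],"yaw": 0.4},{"offset": [-0.0028,0,0.025],"yaw": 0.4},{"offset": [-0.0028,0,0.038],"yaw": 0.4},{"offset": [-0.0028,0,0.048],"yaw": 0.4},{"offset": [-0.0028,0,0.052],"yaw": 0.4},{"offset": [-0.0028,0,0.052],"yaw": 0.4},{"offset": [-0.0028,0,0.052],"yaw": 0.4},{"offset": [-0.0028,0,0.052],"yaw": 0.4}]}}

```text
t: 16.8
tool_pos: [0.5987, 0.2298, 0.2248]
orientation: [0.0, -0.605, 0.796, -0.0]
force: [-0.3, -0.0, -1.8]
grip_width: 0.0427
```

```bash
python3 - <<'E'
from h import *
rel()
f=grab("wrist","w11");crop(f,190,200,340,330,5,"w11")
f=grab("side","s11");crop(f,210,100,300,190,7,"s11")
E
```

```text
rel seat mm X -27.5 Y 0.5 Z 81.6 F [-0.3 -0.  -1.8] w 0.0427 t 16.8
```

View pics/w11.png

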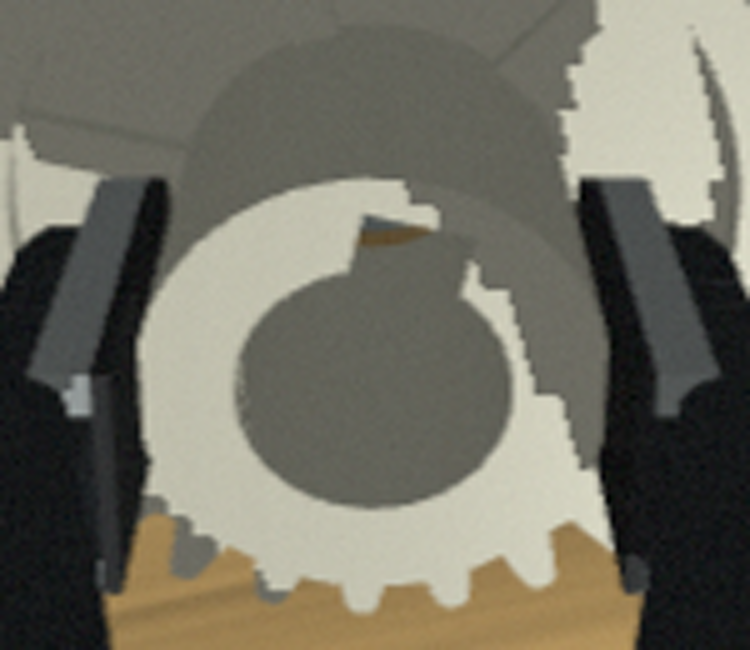

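View pics/s11.png

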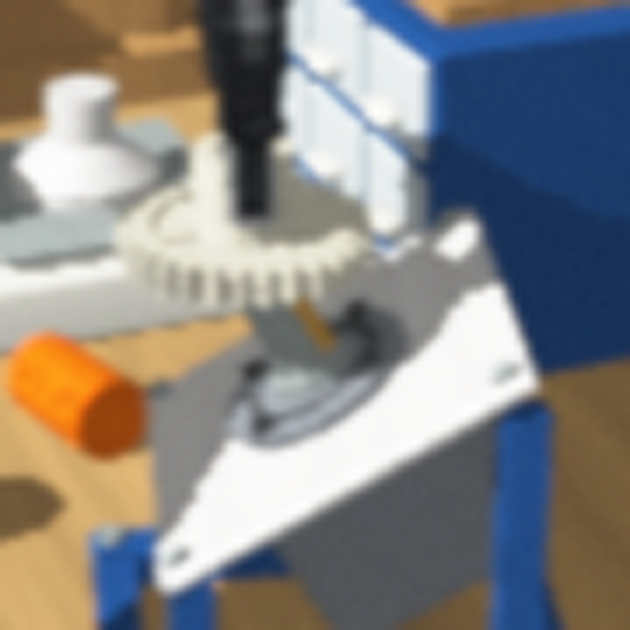

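>>> {"method": "drive_tool", "body": {"rows": [{"offset": [0,0,0.002],"yaw": 0},{"offset": [0,0,0.004],"yaw": 0},{"offset": [0,0,0.006],"yaw": 0},{"offset": [0,0,0.008],"yaw": 0},{"offset": [0,0,0.008],"yaw": 0},{"offset": [0,0,0.008],"yaw": 0},{"offset": [0,0,0.008],"yaw": 0},{"offset": [0,0,0.008],"yaw": 0}]}}

```text
t: 17.57
tool_pos: [0.5985, 0.2302, 0.2172]
orientation: [0.0, -0.605, 0.796, 0.0]
force: [-2.7, 0.3, 4.9]
grip_width: 0.0427
```

```bash
python3 - <<'E'
from h import *
rel()
f=grab("wrist","w12");crop(f,190,200,340,330,5,"w12")
f=grab("side","s12");crop(f,210,100,300,190,7,"s12")
E
```

```text
rel seat mm X -27.9 Y 0.8 Z 74.1 F [-2.7  0.3  4.9] w 0.0427 t 17.57
```

View pics/w12.png

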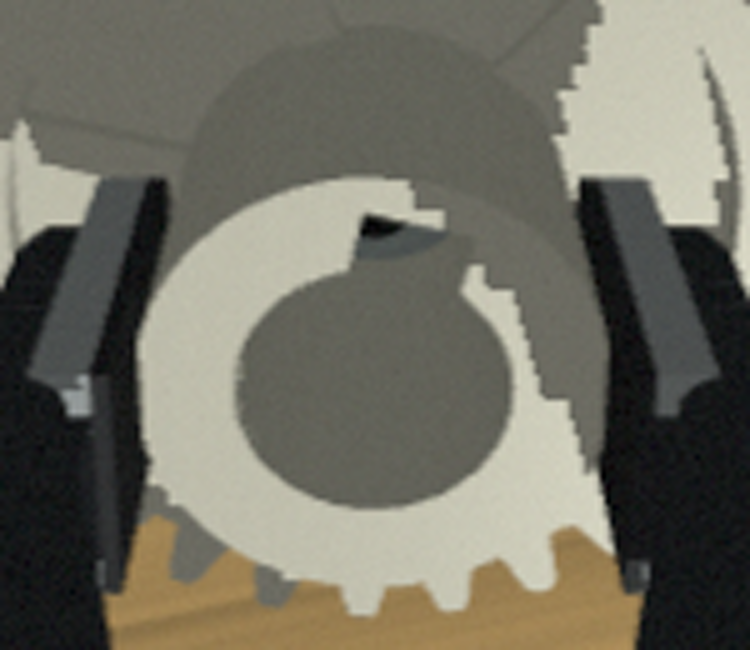

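```bash
python3 - <<'E'
from h import *
f=load("w12");T=f["T_tool_cam"]
def ontool(u,v,z):
    d=T[:3,:3]@np.linalg.inv(f["K"])@[u,v,1];o=T[:3,3];return (o+d*(z-o[2])/d[2])*1e3
for u,v in((375,390),(375,508),(375,265),(235,390),(513,390),(370,180)):
    print(u,v,ontool(190+u/5-.5,200+v/5-.5,-.0256).round(1))
print(f["state"]["tool_pos"])
E
```

```text
375 390 [  0.8  -1.2 -25.6]
375 508 [  0.8  11.8 -25.6]
375 265 [  0.8 -14.2 -25.6]
235 390 [-11.9  -1.2 -25.6]
513 390 [ 13.3  -1.2 -25.6]
370 180 [  0.3 -22.5 -25.6]
[0.59845491 0.23021397 0.21719863]
```

View pics/s12.png

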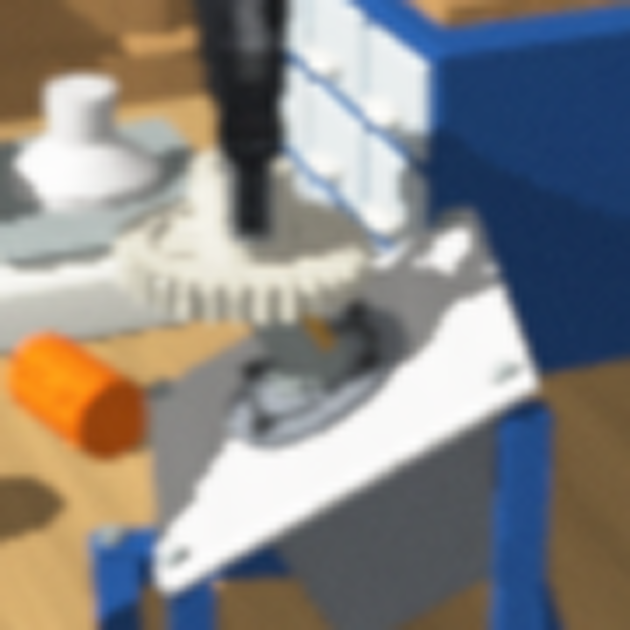

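```bash
python3 - <<'E'
from h import *
a,Rm=stand()
for tag in("w11","w12","w10"):
    f=load(tag)
    p=proj(f,[a+Rm[:,2]*.074, a+Rm[:,2]*.074+Rm[:,0]*.0095,a+Rm[:,2]*.06+Rm[:,0]*.016]);print(tag,((p-[190,200]+.5)*5).round(0).tolist(),p.round(0).tolist())
E
```

```text
w11 [[373.0, 150.0], [373.0, 107.0], [373.0, -16.0]] [[264.0, 230.0], [264.0, 221.0], [264.0, 196.0]]
w12 [[375.0, 176.0], [375.0, 132.0], [376.0, 3.0]] [[265.0, 235.0], [265.0, 226.0], [265.0, 200.0]]
w10 [[352.0, 1.0], [352.0, -38.0], [353.0, -133.0]] [[260.0, 200.0], [260.0, 192.0], [260.0, 173.0]]
```

>>> {"method": "drive_tool", "body": {"rows": [{"offset": [0,0.002,0],"yaw": 0},{"offset": [0,0.004,0.001],"yaw": 0},{"offset": [0,0.006,0.0015],"yaw": 0},{"offset": [0,0.0085,0.002],"yaw": 0},{"offset": [0,0.0105,0.003],"yaw": 0},{"offset": [0,0.0125,0.0038],"yaw": 0},{"offset": [0,0.0145,0.0045],"yaw": 0},{"offset": [0,0.0164,0.0053],"yaw": 0}]}}

```text
t: 18.33
tool_pos: [0.5876, 0.2332, 0.2127]
orientation: [0.005, -0.604, 0.797, -0.005]
force: [9.1, -1.4, 0.7]
grip_width: 0.0424
```

```bash
python3 - <<'E'
from h import *
rel()
f=grab("wrist","w13");crop(f,150,180,360,330,3.5,"w13")
f=grab("side","s13");crop(f,210,100,300,190,7,"s13")
E
```

```text
rel seat mm X -39.1 Y 0.8 Z 69.6 F [ 9.1 -1.4  0.7] w 0.0424 t 18.33
```

View pics/w13.png

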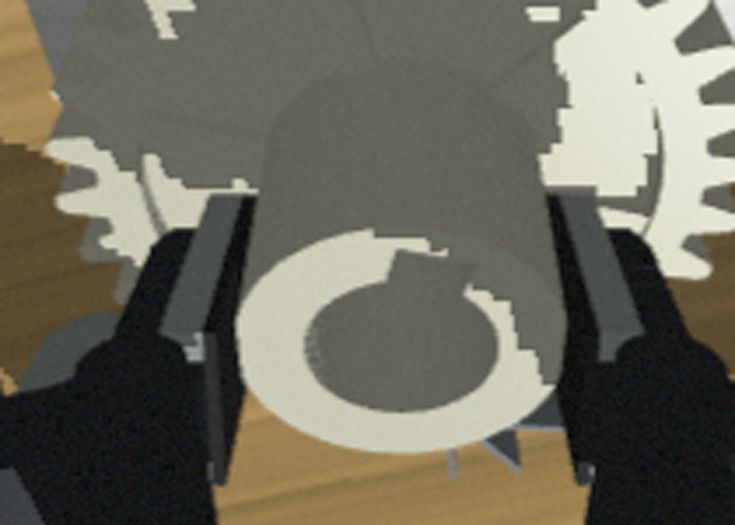

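View pics/s13.png

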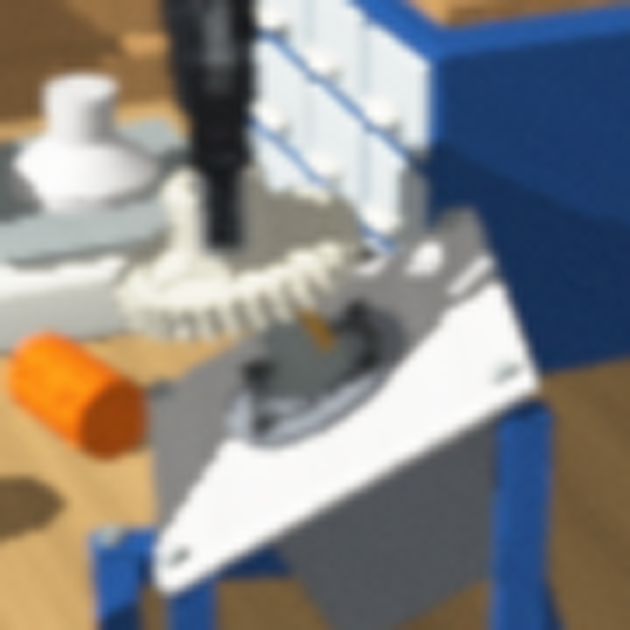

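>>> {"method": "drive_tool", "body": {"rows": [{"offset": [0,0.0015,0.0005],"yaw": 0},{"offset": [0,0.003,0.001],"yaw": 0},{"offset": [0,0.0045,0.002],"yaw": 0},{"offset": [0,0.006,0.003],"yaw": 0},{"offset": [0,0.0075,0.004],"yaw": 0},{"offset": [0,0.009,0.005],"yaw": 0},{"offset": [0,0.0105,0.006],"yaw": 0},{"offset": [0,0.0105,0.006],"yaw": 0}]}}

```text
t: 19.1
tool_pos: [0.5788, 0.236, 0.2072]
orientation: [0.006, -0.604, 0.797, -0.006]
force: [10.6, -1.4, -0.0]
grip_width: 0.0428
```

```bash
python3 - <<'E'
from h import *
rel()
f=grab("wrist","w14");crop(f,150,180,360,330,3.5,"w14")
f=grab("side","s14");crop(f,210,100,300,190,7,"s14")
E
```

```text
rel seat mm X -48.3 Y 1.1 Z 64.1 F [10.6 -1.4 -0. ] w 0.0428 t 19.1
```

View pics/w14.png

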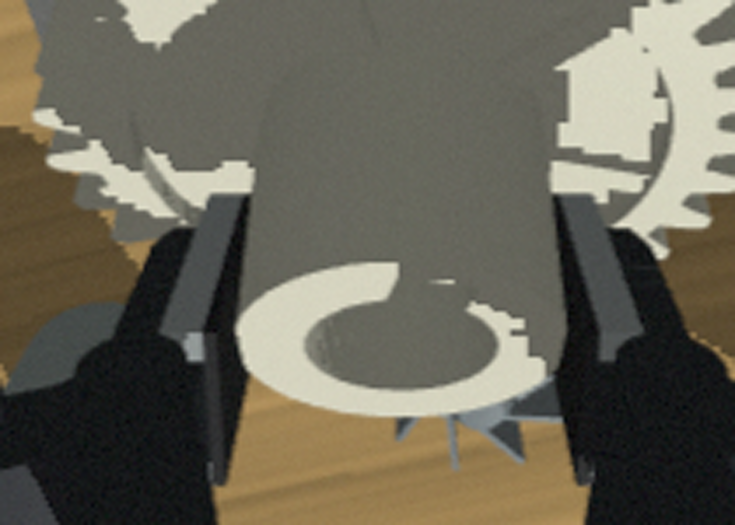

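View pics/s14.png

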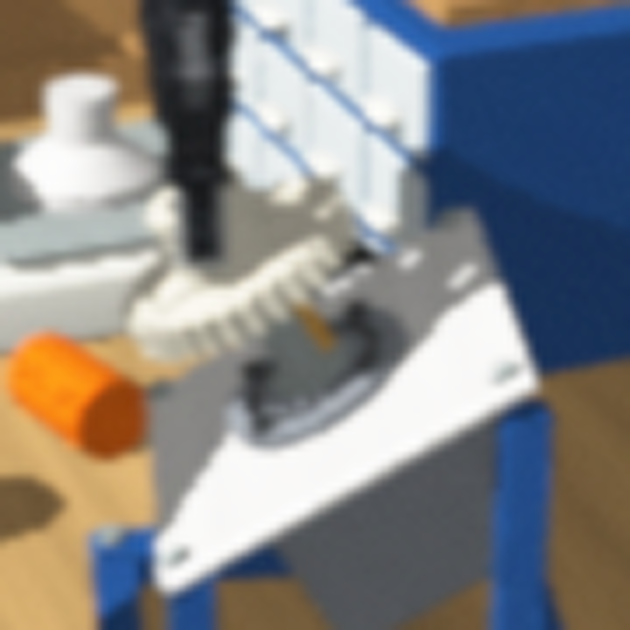

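>>> {"method": "drive_tool", "body": {"rows": [{"offset": [0,0.001,0.0015],"yaw": 0},{"offset": [0,0.001,0.003],"yaw": 0},{"offset": [0,0.0005,0.0045],"yaw": 0},{"offset": [0,0,0.006],"yaw": 0},{"offset": [0,-0.001,0.0075],"yaw": 0},{"offset": [0,-0.002,0.009],"yaw": 0},{"offset": [0,-0.002,0.009],"yaw": 0},{"offset": [0,-0.002,0.009],"yaw": 0}]}}

```text
t: 19.87
tool_pos: [0.5786, 0.2361, 0.1987]
orientation: [0.004, -0.604, 0.797, -0.003]
force: [4.7, -1.2, 6.5]
grip_width: 0.0426
```

```bash
python3 - <<'E'
from h import *
rel()
f=grab("side","s15");crop(f,210,100,300,190,7,"s15")
E
```

```text
rel seat mm X -48.6 Y 1.2 Z 55.6 F [ 4.7 -1.2  6.5] w 0.0426 t 19.87
```

View pics/s15.png

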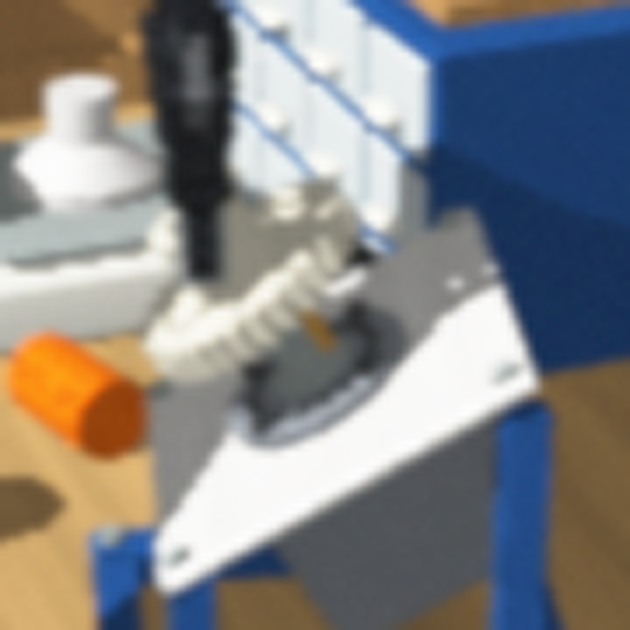

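>>> {"method": "drive_tool", "body": {"rows": [{"offset": [0,-0.001,0.0017],"yaw": 0},{"offset": [0,-0.002,0.0035],"yaw": 0},{"offset": [0,-0.003,0.0052],"yaw": 0},{"offset": [0,-0.004,0.007],"yaw": 0},{"offset": [0,-0.005,0.0087],"yaw": 0},{"offset": [0,-0.006,0.0104],"yaw": 0},{"offset": [0,-0.006,0.0104],"yaw": 0},{"offset": [0,-0.006,0.0104],"yaw": 0}]}}

```text
t: 20.58
tool_pos: [0.5848, 0.2344, 0.1903]
orientation: [0.004, -0.604, 0.797, -0.003]
force: [0.4, -1.0, 14.8]
grip_width: 0.0429
```

```bash
python3 - <<'E'
from h import *
rel()
f=grab("side","s16");crop(f,210,100,300,190,7,"s16")
f=grab("wrist","w16");crop(f,150,180,360,330,3.5,"w16")
E
```

```text
rel seat mm X -42.2 Y 1.2 Z 47.2 F [ 0.4 -1.  14.8] w 0.0429 t 20.58
```

View pics/s16.png

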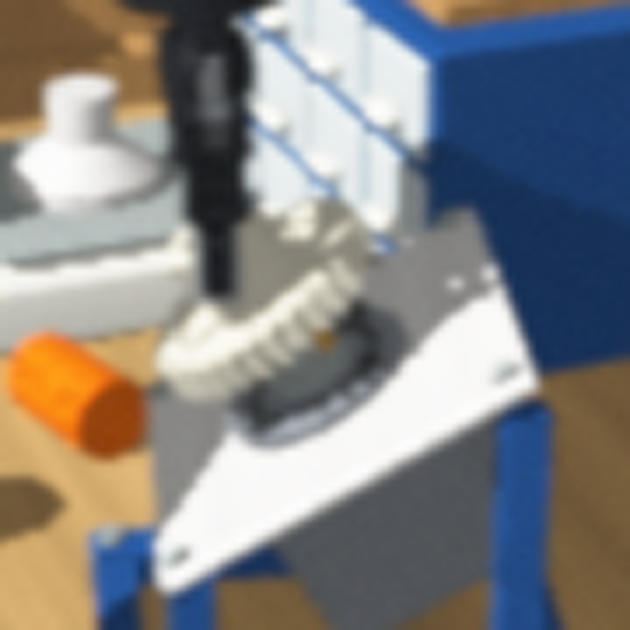

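View pics/w16.png

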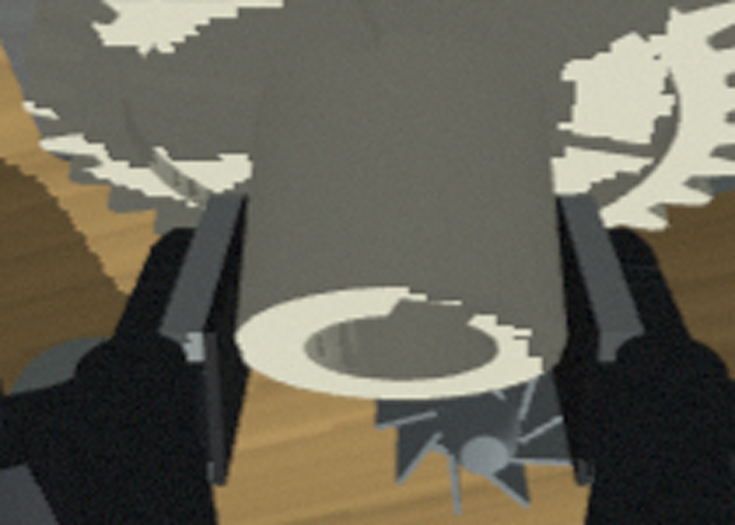

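>>> {"method": "drive_tool", "body": {"rows": [{"offset": [0,-0.001,0.002],"yaw": 0},{"offset": [0,-0.002,0.004],"yaw": 0},{"offset": [0,-0.003,0.006],"yaw": 0},{"offset": [0,-0.004,0.008],"yaw": 0},{"offset": [0,-0.0055,0.0095],"yaw": 0},{"offset": [0,-0.007,0.012],"yaw": 0},{"offset": [0,-0.007,0.012],"yaw": 0},{"offset": [0,-0.007,0.012],"yaw": 0}]}}

```text
t: 21.35
tool_pos: [0.5918, 0.2324, 0.18]
orientation: [0.005, -0.604, 0.797, -0.002]
force: [-0.7, -0.6, 20.0]
grip_width: 0.0428
```

```bash
python3 - <<'E'
from h import *
rel()
f=grab("side","s17");crop(f,210,100,300,190,7,"s17")
f=grab("wrist","w17");crop(f,150,180,360,330,3.5,"w17")
E
```

```text
rel seat mm X -34.9 Y 1.1 Z 36.9 F [-0.7 -0.6 20. ] w 0.0428 t 21.35
```

View pics/s17.png

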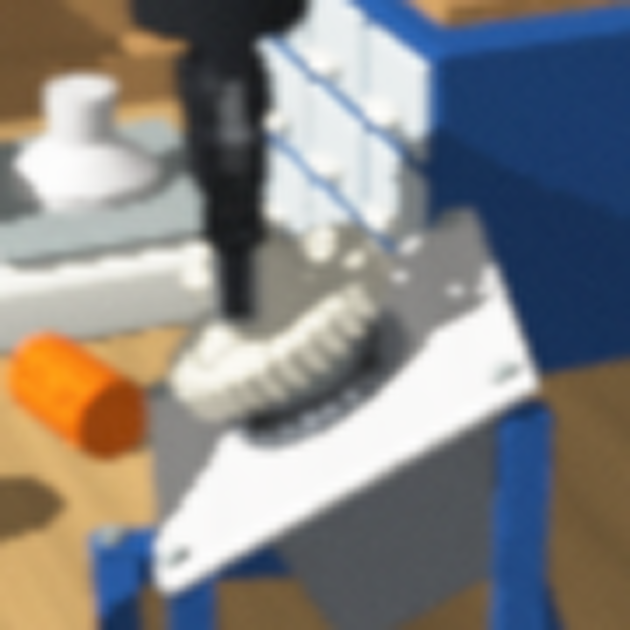

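View pics/w17.png

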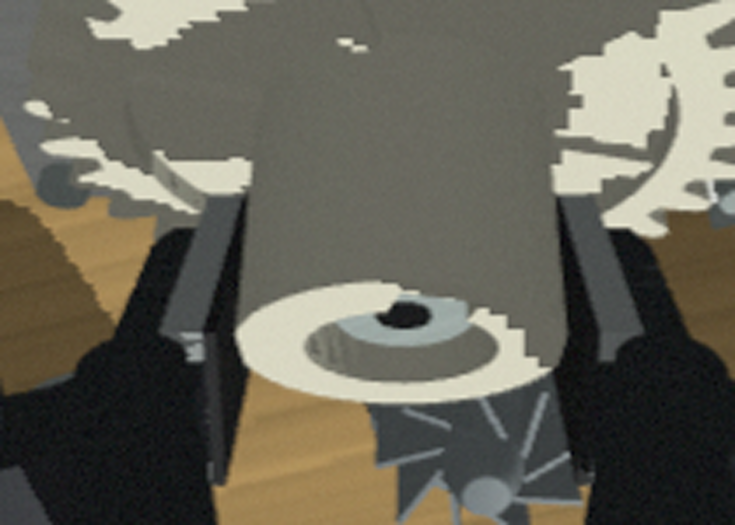

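>>> {"method": "drive_tool", "body": {"rows": [{"offset": [0,-0.003,0.0005],"yaw": 0},{"offset": [0,-0.005,0.002],"yaw": 0},{"offset": [0,-0.007,0.004],"yaw": 0},{"offset": [0,-0.009,0.006],"yaw": 0},{"offset": [0,-0.011,0.009],"yaw": 0},{"offset": [0,-0.013,0.0115],"yaw": 0},{"offset": [0,-0.013,0.0115],"yaw": 0},{"offset": [0,-0.013,0.0115],"yaw": 0}]}}

```text
t: 22.12
tool_pos: [0.5999, 0.23, 0.167]
orientation: [0.001, -0.605, 0.796, 0.002]
force: [-7.4, -0.5, 24.2]
grip_width: 0.0427
```

```bash
python3 - <<'E'
from h import *
rel()
f=grab("side","s18");crop(f,210,100,300,190,7,"s18")
E
```

```text
rel seat mm X -26.4 Y 1.1 Z 23.9 F [-7.4 -0.5 24.2] w 0.0427 t 22.12
```

View pics/s18.png

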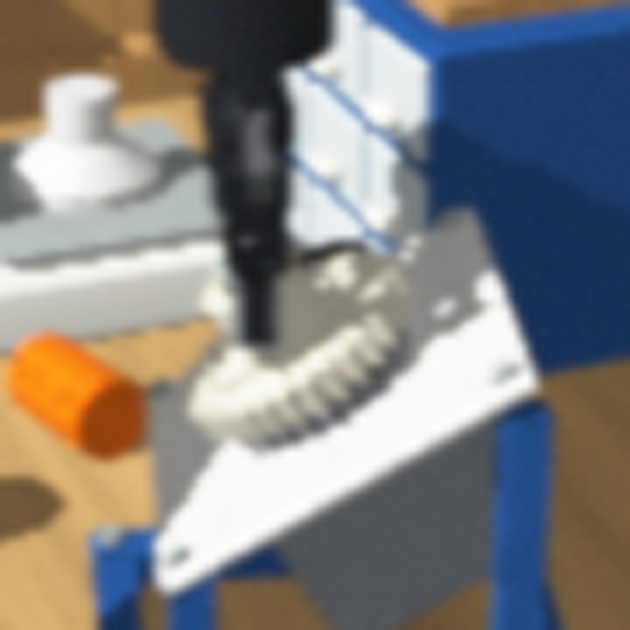

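```bash
python3 - <<'E'
from h import *
f=grab("wrist","w18");crop(f,150,130,360,330,3.6,"w18")
E
```

```text
(no output)
```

View pics/w18.png

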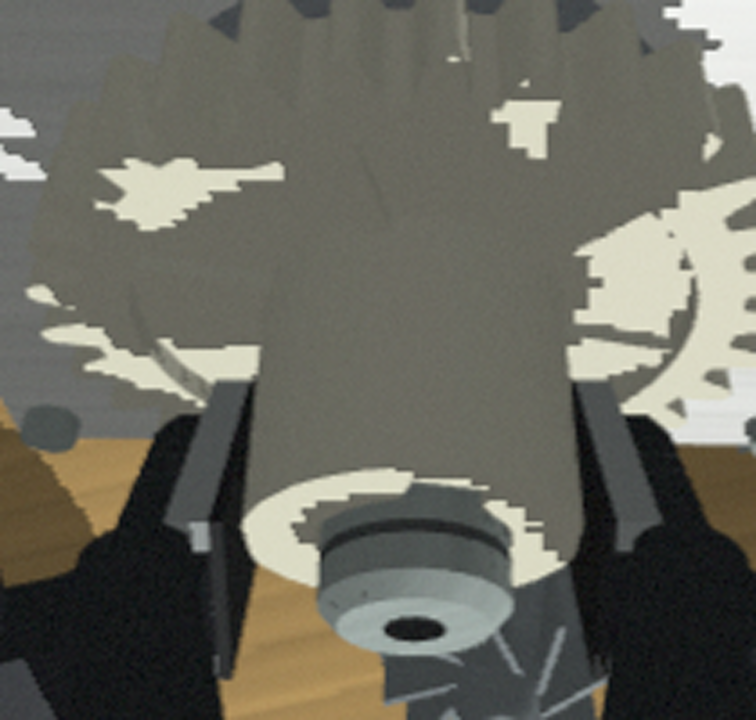

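>>> {"method": "drive_tool", "body": {"rows": [{"offset": [0,-0.001,0.001],"yaw": 0},{"offset": [0,-0.002,0.002],"yaw": 0},{"offset": [0,-0.003,0.003],"yaw": 0},{"offset": [0,-0.004,0.004],"yaw": 0},{"offset": [0,-0.0045,0.005],"yaw": 0},{"offset": [0,-0.0045,0.005],"yaw": 0},{"offset": [0,-0.0045,0.005],"yaw": 0},{"offset": [0,-0.0045,0.005],"yaw": 0}]}}

```text
t: 22.88
tool_pos: [0.6022, 0.2296, 0.1663]
orientation: [-0.001, -0.605, 0.796, 0.005]
force: [-22.1, 0.0, 45.3]
grip_width: 0.0426
```

```bash
python3 - <<'E'
from h import *
rel()
f=grab("wrist","w19");crop(f,150,130,360,330,3.6,"w19")
E
```

```text
rel seat mm X -24.1 Y 1.3 Z 23.2 F [-22.1   0.   45.3] w 0.0426 t 22.88
```

View pics/w19.png

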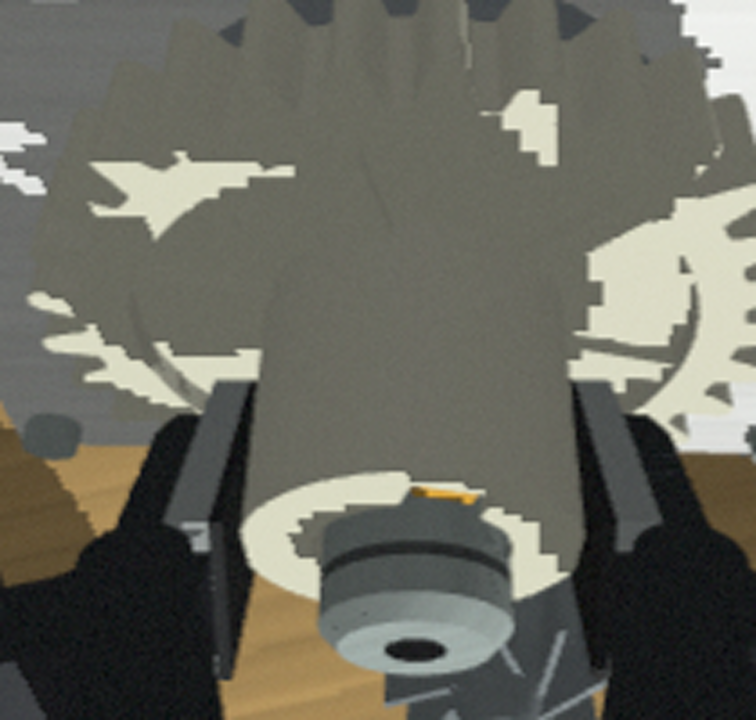

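>>> {"method": "drive_tool", "body": {"rows": [{"offset": [0,0.001,-0.003],"yaw": 0},{"offset": [0,0.002,-0.006],"yaw": 0},{"offset": [0,0.002,-0.006],"yaw": 0},{"offset": [0,0.002,-0.006],"yaw": 0},{"offset": [0,0.002,-0.006],"yaw": 0},{"offset": [0,0.002,-0.006],"yaw": 0},{"offset": [0,0.002,-0.006],"yaw": 0},{"offset": [0,0.002,-0.006],"yaw": 0}]}}

```text
t: 23.6
tool_pos: [0.6018, 0.2297, 0.1665]
orientation: [0.0, -0.605, 0.796, 0.001]
force: [-5.9, 0.7, 16.9]
grip_width: 0.0432
```

>>> {"method": "drive_tool", "body": {"rows": [{"offset": [0,0,0],"yaw": 0},{"offset": [0,0,0],"yaw": 0},{"offset": [0,0,0],"yaw": 0},{"offset": [0,0,0],"yaw": 0},{"offset": [0,0,0],"yaw": 0},{"offset": [0,0,0],"yaw": 0},{"offset": [0,0,0],"yaw": 0},{"offset": [0,0,0],"yaw": 0}], "fingers": -0.4}}

```text
t: 24.27
tool_pos: [0.6017, 0.229, 0.1629]
orientation: [-0.0, -0.605, 0.796, -0.0]
force: [0.9, -0.4, -0.3]
grip_width: 0.0597
```

```bash
python3 - <<'E'
from h import *
rel()
f=grab("wrist","w20");crop(f,150,130,360,330,3.6,"w20")
f=grab("side","s20");crop(f,210,100,300,190,7,"s20")
E
```

```text
rel seat mm X -24.4 Y 0.5 Z 19.7 F [ 0.9 -0.4 -0.3] w 0.0597 t 24.27
```

View pics/w20.png

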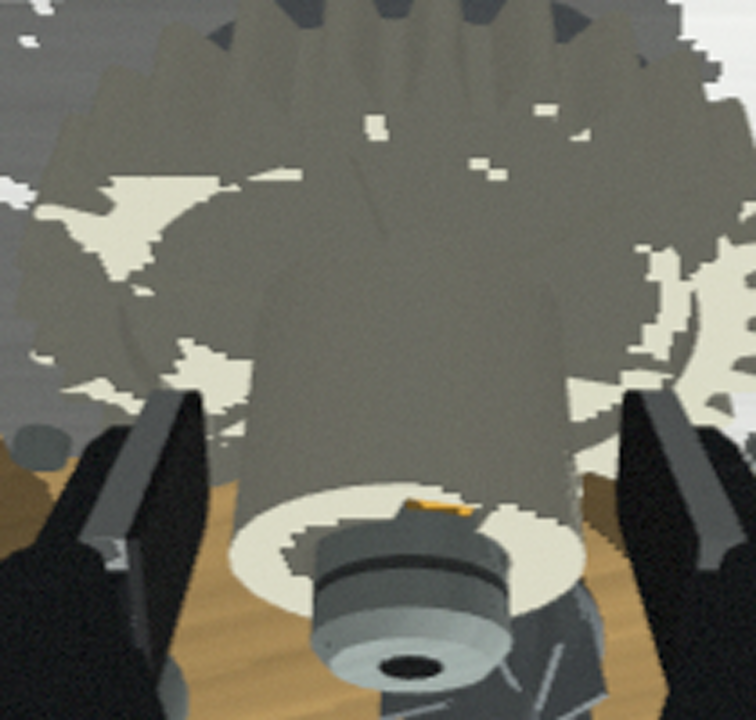

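View pics/s20.png

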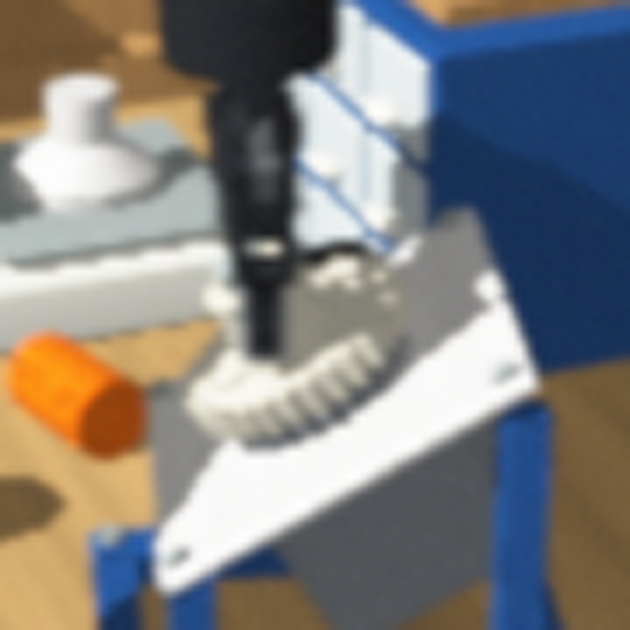

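>>> {"method": "drive_tool", "body": {"rows": [{"offset": [0,0,-0.015],"yaw": 0},{"offset": [0,0,-0.035],"yaw": 0},{"offset": [0,0,-0.06],"yaw": 0},{"offset": [0,0.01,-0.09],"yaw": 0},{"offset": [0,0.02,-0.12],"yaw": 0},{"offset": [0,0.02,-0.13],"yaw": 0},{"offset": [0,0.02,-0.13],"yaw": 0},{"offset": [0,0.02,-0.13],"yaw": 0}]}}

```text
t: 25.03
tool_pos: [0.5828, 0.2344, 0.2938]
orientation: [0.001, -0.605, 0.796, 0.0]
force: [-1.1, 0.1, -0.7]
grip_width: 0.0594
```

```bash
python3 - <<'E'
from h import *
rel()
f=grab("wrist","w21");crop(f,150,80,380,280,3.4,"w21")
f=grab("side","s21");crop(f,210,100,300,190,7,"s21")
E
```

```text
rel seat mm X -44.0 Y 0.6 Z 150.6 F [-1.1  0.1 -0.7] w 0.0594 t 25.03
```

View pics/w21.png

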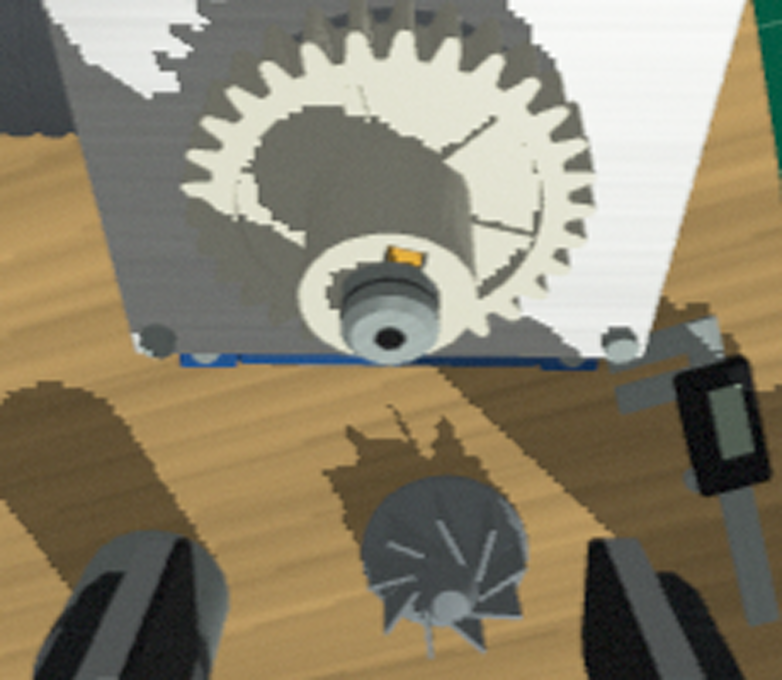

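View pics/s21.png

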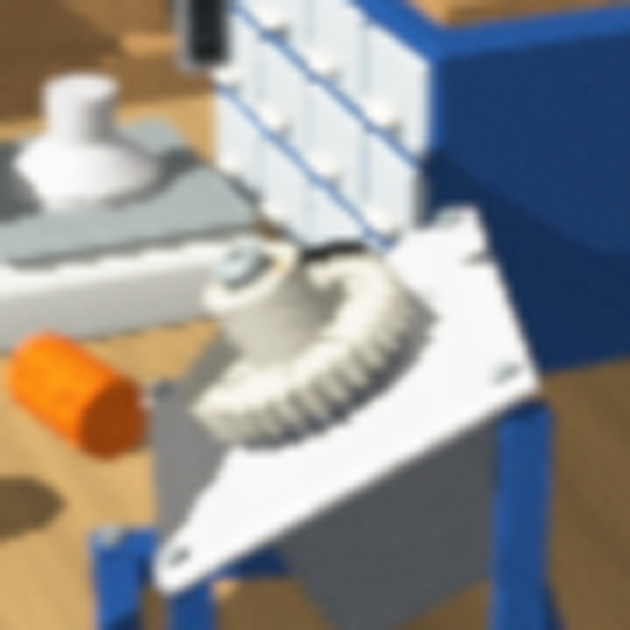

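```bash
python3 - <<'E'
from h import *
a,Rm=stand();q=np.load("stand.npy")
a=a+np.array([np.cos(q[3]),np.sin(q[3]),0])*-.0015+[0,0,.0035]
f=load("w21");x0,y0=215,130;s=8
im=cv2.resize(f["color"][y0:y0+75,x0:x0+90,::-1],None,fx=s,fy=s,interpolation=cv2.INTER_CUBIC)
th=np.linspace(0,2*np.pi,80);ci=np.c_[np.cos(th),np.sin(th)]
hole=np.array([150+388/3.4,80+338/3.4])-.5
d=hole-proj(f,a+Rm[:,2]*.074)[0];print("tip px err",d)
def pl(r,h,col):
    P=a+np.c_[ci*r,np.full(80,h)]@Rm.T; cv2.polylines(im,[((proj(f,P)+d-[x0,y0]+.5)*s).astype(int)],True,col,1)
pl(.0095,.074,(0,255,0));pl(.012,.0715,(0,255,0));pl(.022,.062,(0,0,255));pl(.022,.065,(255,0,0))
cv2.imwrite("pics/o21.png",im)
E
```

```text
tip px err [-0.76694434  2.03403307]
```

View pics/o21.png

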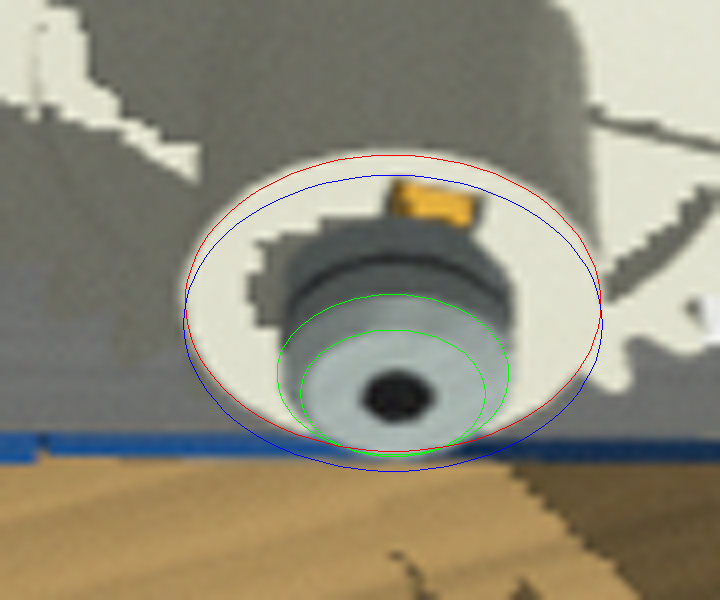

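```bash
python3 - <<'E'
from h import *
f=grab("top","t22");crop(f,100,80,400,280,2.6,"t22")
E
```

```text
(no output)
```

View pics/t22.png

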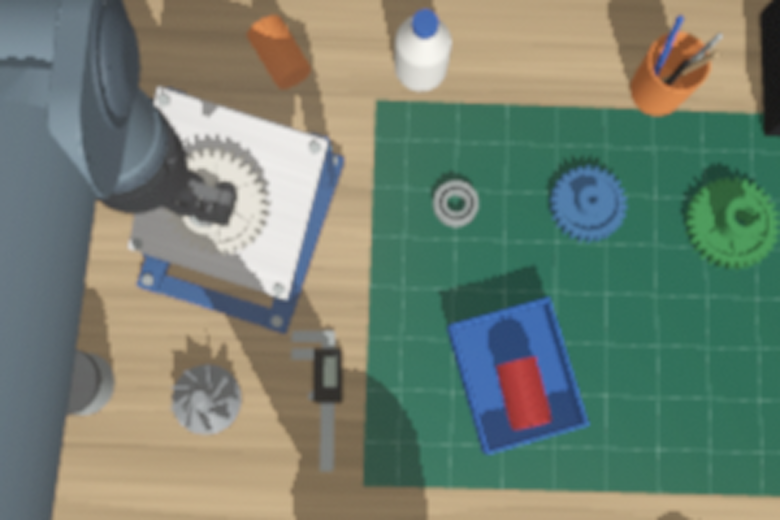

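The cap is lying in the tray at (523,390), the gear is on the shaft at (215,195), and the bystanders haven't moved. I'm handing the job in.

```bash
python3 -c "
from plant import r
print(r.sign_off())"
```

```text
the job is handed in; nothing more can be done
None
```

I pulled the red cap off along the shaft and released it in the blue tray. I then took the off-white gear by its hub and tilted it onto the leaning shaft. With its keyway already lined up to the key, I slid it down to the shoulder, let go and backed away. The job was handed in at about 25 s, and sign-off reports no verdict.

**Last checks:**
- **Gear:** in the wrist picture the hub face matches the fully-home outline to about 1 mm, after I lined that outline up on the shaft tip. The key shows inside the keyway just below the hub face. The force rose to about 45 N up and 22 N sideways when the gear reached the shoulder, and fell to about zero after release.
- **Cap and bystanders:** the top picture shows the cap lying in the tray. The bystanders look unmoved, although the arm hides part of the tin in that view.

**Disagreements:** my first camera estimate put the shaft tip about 4 mm too low and 1.5 mm off to the side. The first contact and the wrist pictures showed this, and I corrected for it while fitting the gear. With that correction, the tip in the final wrist picture was still about 2 pixels off.

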